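# Put the mixed-up jam jars back behind their signs

### The arm

A 7-joint arm with a two-finger parallel gripper is mounted at the origin on a cart in front of the work surface, level with it; the furniture and walls round the work are solid. World frame = base frame: x ahead of the robot, y to its left, z up, the work surface at z = 0. Lengths are in mm, angles in degrees, forces in N, time in s.
With the tool pointing down it reaches from about 400 to 850 mm from the base axis. Payload 4.5 kg.
Tool frame: the origin (TCP) lies at the very end of the fingers, on their centre line; the grasp point (between the pads) lies 19 mm behind it; z points along the fingers, x is the direction in which the jaws open and shut, and the axes are right-handed (so a half turn about z gives the same grasp; the last joint's range is limited). The gripper opens to 85 mm and grips with 20 to 120 N. Pads are 22 mm wide; open, the fingers measure 114 mm over their backs; the gripper's body (76 mm by 85 mm) begins 54 mm behind the grasp point. The pads swing forward as they close: fully open they stand 13 mm farther back than shut.
Start: joints at [68.686, 39.483, -11.15, 89.685, 9.013, 51.709, -12.324], TCP at [246.752, -574.254, 231.317] pointing down, gripper open.
Joint ranges: [-172.22, 172.22], [-26.19, 119.32], [-84.43, 86.54], [7.71, 146.69], [-57.33, 237.33], [2.42, 119.75], [-152.13, 152.13]. Speed limits (degrees/s): [147.25, 147.25, 180, 180, 180, 180, 180].

### API

Orientations are given as [roll, pitch, yaw] about the fixed x, y, z axes, in that order (R = Rz(yaw) Ry(pitch) Rx(roll)).
In Python, from workcell import r, viewer gives the robot as it stands.
- The arm moves only by the tool servo_tool, never from a script. Its argument "rows" is text: rows parted by semicolons, each of 5 numbers parted by spaces: the opening, from 0 (shut) to 1 (fully open), then the shift along the tool's x, y, z in mm, then the turn about the tool's z in rad. A call has 1 to 5 rows; each row is the pose to reach, as a shift and turn from the pose commanded when the call began, along the tool's axes at that moment; what a row does not reach only later rows make up. A row lasts 1/12 s, in which the tool goes at most 41.7 mm and 7.16 degrees, less where a joint would pass 70% of its speed; a pose out of reach is approached as far as the arm can. A call with a gripper value outside its range is refused whole. The fingers move at their own pace and stop on an object; the grip force is fixed at half the most. Time passes only in rows, so rows that repeat a pose let the fingers close. It gives the time, the measured TCP pose, the force and the opening at its end, in the units of the state.
- r.get_obs(): the state, without advancing time (a new reading comes with each control period).
- viewer.camera(name): name is "scene" or "side" or "wrist"; returns a dict with "image" (480x640x3 uint8, red, green, blue), "intrinsics" (3x3 intrinsics, pixels), "dist" ([k1, k2, p1, p2, k3] as OpenCV has them; the pictures are not rectified), "R" (3x3) and "t" (3): a world point X has camera coordinates R X + t. Camera axes: x right, y down, z forward; pixel columns grow to the right and rows downward; lengths in mm; the calibration is good to about 2 mm. A picture is of the moment at which its call begins. There is no depth.
- r.sign_off(): hands the job in, once; it reports no verdict.
The state is a dict: "t": time; "q": joint angles; "joint_vel": joint speeds; "effort": joint torques, N m; "position": TCP position; "orientation": TCP orientation; "wrist_force": force on the tool from outside, world axes, zero at the start; "torque": the same for the moment, N m; "gripper_width": finger opening in mm.
Only numpy, scipy, OpenCV 4.12 (cv2) and the standard library are available. Lean on these libraries where they do the work, as an engineer would, in place of code of your own. Each camera call takes 0.05 s, during which the arm holds its last target.

### The job

The four jam jars on the buffet have been put back in the wrong wooden holders: change them round so that every jar stands upright, down in the well of the holder whose plate has the colour of its lid. The steel coaster is free if you need to park a jar on the way. Set the glass jars down without dropping or tipping them, and leave the glass of stirrers alone.

Things in the scene. Friction and masses are not known exactly. Their poses are not given: they have to be found in the camera images.
- jar_red: glass jam jar with a red lid (red rings on its cream label), a plain upright cylinder 50 mm in diameter and 90 mm high, about 0.26 kg, loose; origin at the centre of its underside, z up. Grip it from above across its diameter, in its upper half
- jar_yellow: glass jam jar with a yellow lid (yellow rings on its cream label), a plain upright cylinder 50 mm in diameter and 90 mm high, about 0.26 kg, loose; origin at the centre of its underside, z up. Grip it from above across its diameter, in its upper half
- jar_green: glass jam jar with a green lid (green rings on its cream label), a plain upright cylinder 50 mm in diameter and 90 mm high, about 0.26 kg, loose; origin at the centre of its underside, z up. Grip it from above across its diameter, in its upper half
- jar_blue: glass jam jar with a blue lid (blue rings on its cream label), a plain upright cylinder 50 mm in diameter and 90 mm high, about 0.26 kg, loose; origin at the centre of its underside, z up. Grip it from above across its diameter, in its upper half
- holder_red: fixed wooden jar holder, 80 x 86 mm, 28 mm high, with a sloping red plate bearing a cream strawberry sign along its front, out to 60 mm on its -x side; in its top a round well 66 mm wide, 16 mm deep (8 mm play round a jar), its axis through the origin. Origin on the underside, at counter height; well floor 12 mm above it; z up
- holder_yellow: fixed wooden jar holder, 80 x 86 mm, 28 mm high, with a sloping yellow plate bearing a cream lemon sign along its front, out to 60 mm on its -x side; in its top a round well 66 mm wide, 16 mm deep (8 mm play round a jar), its axis through the origin. Origin on the underside, at counter height; well floor 12 mm above it; z up
- holder_green: fixed wooden jar holder, 80 x 86 mm, 28 mm high, with a sloping green plate bearing a cream gooseberry sign along its front, out to 60 mm on its -x side; in its top a round well 66 mm wide, 16 mm deep (8 mm play round a jar), its axis through the origin. Origin on the underside, at counter height; well floor 12 mm above it; z up
- holder_blue: fixed wooden jar holder, 80 x 86 mm, 28 mm high, with a sloping blue plate bearing a cream blueberry sign along its front, out to 60 mm on its -x side; in its top a round well 66 mm wide, 16 mm deep (8 mm play round a jar), its axis through the origin. Origin on the underside, at counter height; well floor 12 mm above it; z up
- coaster: round steel coaster, 84 mm in diameter, 5 mm high, flat on top, fixed, empty at the start; origin at the centre of its underside, z up; a jar can be parked on it
- stirrer_glass: clear glass tumbler full of wooden stirrers, 82 mm in diameter, 85 mm high without the sticks and 152 mm with them, loose, to the right of the toaster; origin at the centre of its underside, z up; not to be disturbed
Things that resemble listed ones, but are neither listed nor needed, are in the scene too. Leave any pink look-alike of the jar_blue alone.

How it is judged (in metres and radians):
At the end, for the whole second after the job is handed in: Each jar stands in the holder of its lid's colour: within 11 mm of the well's axis, its underside 8 to 16 mm above the holder's (on the floor of the well), within 0.1 rad of upright and at rest (horizontal distance between jar_red and holder_red below 0.011 m and z of jar_red in the frame of holder_red between 0.008 and 0.016 m and angle between each of jar_red, jar_yellow, jar_green, jar_blue's own z axis and vertical below 0.1 rad and linear speed of each of jar_red, jar_yellow, jar_green, jar_blue below 0.02 m/s and horizontal distance between jar_yellow and holder_yellow below 0.011 m and z of jar_yellow in the frame of holder_yellow between 0.008 and 0.016 m and horizontal distance between jar_green and holder_green below 0.011 m and z of jar_green in the frame of holder_green between 0.008 and 0.016 m and horizontal distance between jar_blue and holder_blue below 0.011 m and z of jar_blue in the frame of holder_blue between 0.008 and 0.016 m); the robot touches nothing.
It fails at once if a jar is dropped or flung (moves faster than 0.7 m/s with no finger on it, as after a fall of about 25 mm) ((linear speed of jar_red above 0.7 m/s and contact force between the fingers and jar_red below 0.05 N) or (linear speed of jar_yellow above 0.7 m/s and contact force between the fingers and jar_yellow below 0.05 N) or (linear speed of jar_green above 0.7 m/s and contact force between the fingers and jar_green below 0.05 N) or (linear speed of jar_blue above 0.7 m/s and contact force between the fingers and jar_blue below 0.05 N)).
It fails at once if a jar is tipped by more than 0.6 rad (angle between any of jar_red, jar_yellow, jar_green, jar_blue's own z axis and vertical above 0.6 rad).
It fails at once if the glass of stirrers is pushed more than 20 mm from its place or tipped (distance of stirrer_glass from where it was at the start of the episode above 0.02 m or angle between stirrer_glass's own z axis and vertical above 0.3 rad).
It also fails if it takes over 131 s, if anything falls off the work surface, if the arm or the gripper's body presses on something with over 40 N, if the wrist force passes 120 N, or if a joint passes its speed limit or range.

## Working session

There is one attempt and no reset: what is moved stays moved. The work goes in short steps, Python scripts to look and compute and a tool call to move; the robot and the scene stay as the last step left them, time stands still between calls to the robot, and variables do not carry over. Pictures are saved under pics/ and viewed, and the job is handed in when it is done.

Besides the shell and the picture viewer there is one more tool, called after "Call:" as name(argument=value, ...), one argument or row to a line, values as JSON. servo_tool: Moves the arm, as the interface text tells. Its arguments: {"type":"object","properties":{"rows":{"type":"string"}},"required":["rows"]}

```bash
mkdir -p pics; ls; python3 - <<'E'
from workcell import r, viewer
import cv2,numpy as np
o=r.get_obs()
print({k:np.round(v,2).tolist() for k,v in o.items()})
for n in ["scene","side","wrist"]:
    c=viewer.camera(n); cv2.imwrite(f"pics/{n}0.png",c["image"][:,:,::-1])
    print(n,np.round(c["intrinsics"],1).tolist(),c["dist"],np.round(c["R"],3).tolist(),np.round(c["t"],1))
E
```

```text
pics
{'t': 0.0, 'q': [68.69, 39.53, -11.15, 89.75, 9.01, 51.71, -12.33], 'joint_vel': [-0.04, 0.03, 0.01, 0.06, -0.05, 0.07, 0.03], 'effort': [0.0, -53.96, -1.27, -15.85, 0.01, 0.01, 0.0], 'position': [246.44, -573.66, 230.47], 'orientation': [179.99, 0.1, -66.74], 'wrist_force': [0.36, -0.05, 0.55], 'torque': [-0.05, 0.03, 0.0], 'gripper_width': 85.89}
scene [[455.8, 0.0, 323.3], [0.0, 455.8, 228.0], [0.0, 0.0, 1.0]] [0.03227767 0.         0.         0.         0.        ] [[0.624, -0.781, 0.021], [-0.471, -0.398, -0.787], [0.623, 0.481, -0.616]] [-480.4  272.1  563. ]
side [[587.7, 0.0, 313.3], [0.0, 587.7, 243.6], [0.0, 0.0, 1.0]] [-0.11613623  0.          0.          0.          0.        ] [[-0.803, -0.595, 0.011], [-0.316, 0.41, -0.856], [0.505, -0.691, -0.517]] [415.9 259.5 819.7]
wrist [[400.1, 0.0, 321.7], [0.0, 400.1, 233.6], [0.0, 0.0, 1.0]] [-0.00083171  0.          0.          0.          0.        ] [[0.395, -0.919, -0.002], [-0.877, -0.377, 0.297], [-0.274, -0.115, -0.955]] [-623.2  -37.6  380. ]
```

View pics/scene0.png

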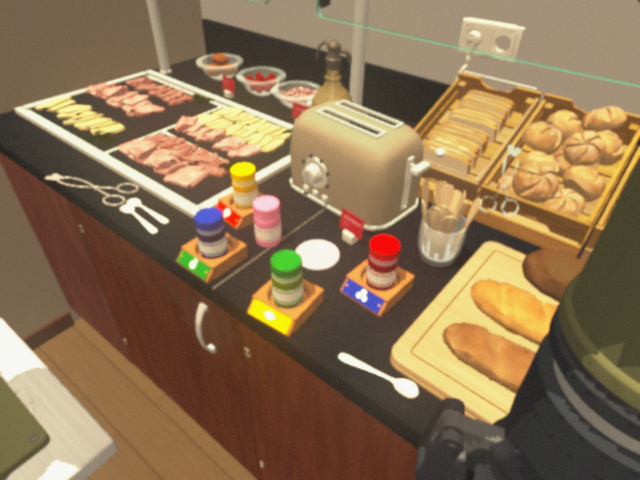

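View pics/side0.png

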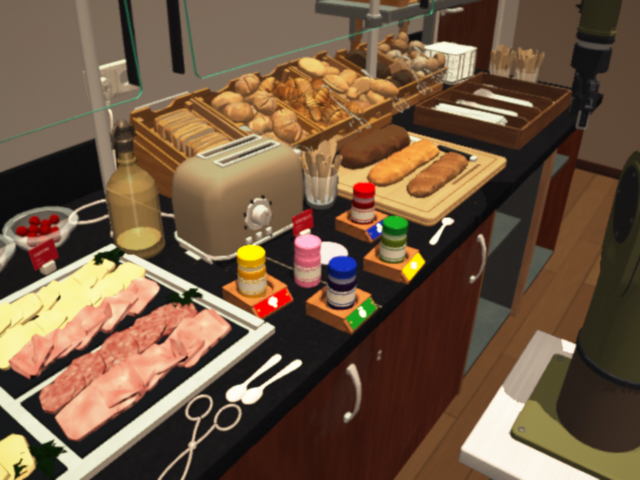

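View pics/wrist0.png

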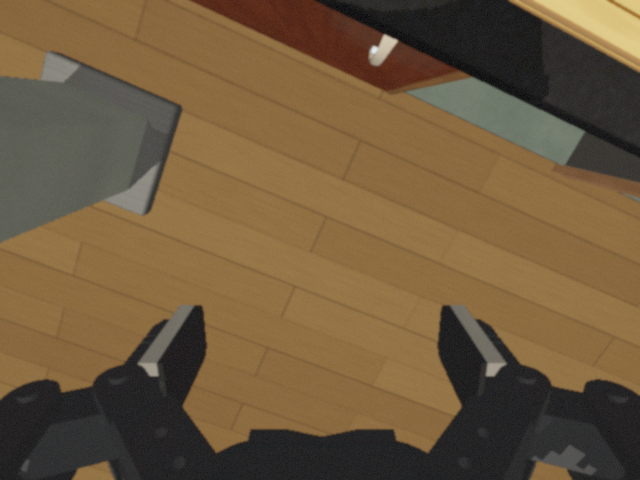

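```bash
python3 - <<'E'
import cv2
a=cv2.imread('pics/scene0.png')[130:350,160:460]; cv2.imwrite('pics/scene0c.png',cv2.resize(a,(800,587),interpolation=cv2.INTER_CUBIC))
a=cv2.imread('pics/side0.png')[165:345,210:450]; cv2.imwrite('pics/side0c.png',cv2.resize(a,(800,600),interpolation=cv2.INTER_CUBIC))
E
```

```text
(no output)
```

View pics/scene0c.png

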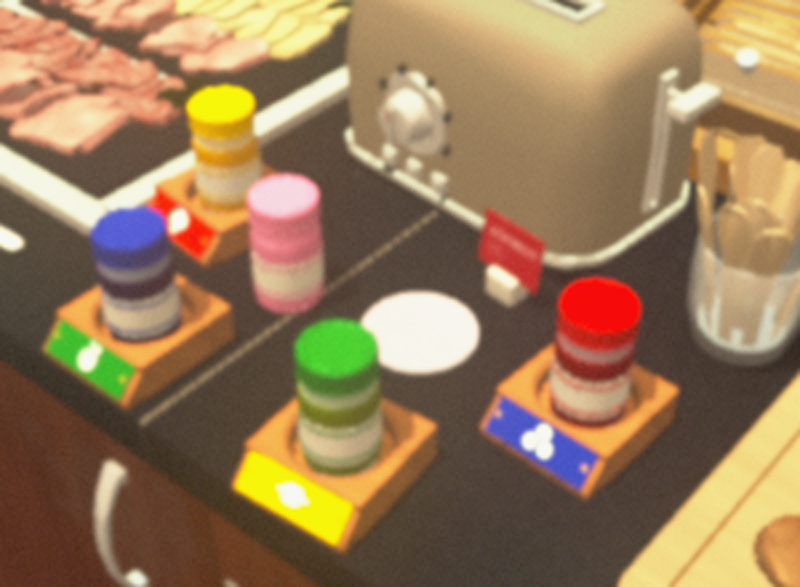

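View pics/side0c.png

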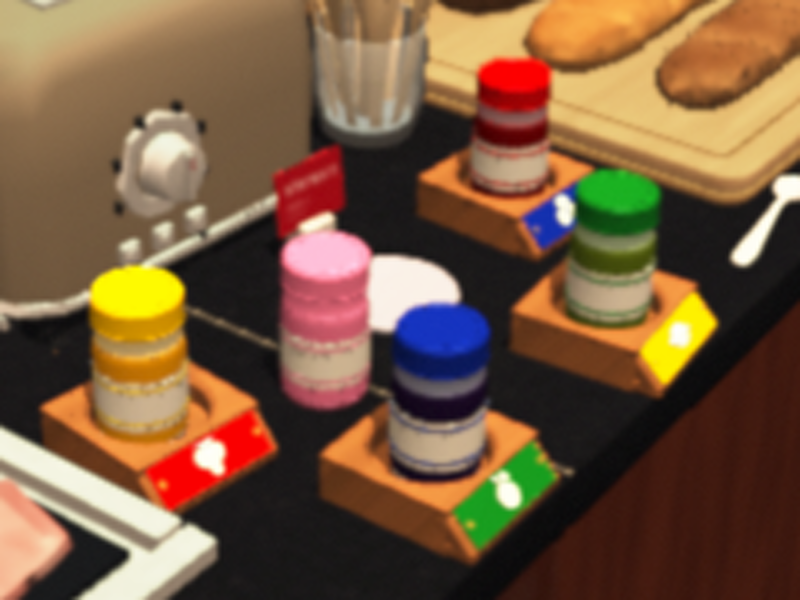

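```bash
cat > h.py <<'E'
import numpy as np, cv2
from workcell import r, viewer
def cam(n): return viewer.camera(n)
def proj(c,X):
    X=np.atleast_2d(np.asarray(X,float)); 
    return cv2.projectPoints(X,cv2.Rodrigues(np.array(c["R"]))[0],np.array(c["t"],float),np.array(c["intrinsics"]),np.array(c["dist"]))[0][:,0]
def ray(c,p):
    u=cv2.undistortPoints(np.array([[p]],float),np.array(c["intrinsics"]),np.array(c["dist"]))[0,0]
    R=np.array(c["R"]); d=R.T@np.array([u[0],u[1],1.]); C=-R.T@np.array(c["t"]); return C,d
def atz(c,p,z):
    C,d=ray(c,p); return C+d*(z-C[2])/d[2]
def tri(c1,p1,c2,p2):
    A=[];b=[]
    for c,p in((c1,p1),(c2,p2)):
        C,d=ray(c,p); d=d/np.linalg.norm(d); P=np.eye(3)-np.outer(d,d); A.append(P);b.append(P@C)
    x,res,_,_=np.linalg.lstsq(np.vstack(A),np.hstack(b),rcond=None); return x
E
python3 - <<'E'
from h import *
s=cam("scene");d=cam("side")
S=lambda p:(p[0]/2.6667+160,p[1]/2.6667+130)
D=lambda p:(p[0]/3.3333+210,p[1]/3.3333+165)
np.set_printoptions(precision=1,suppress=True)
P={'yel':((222,104),(139,293)),'blu':((130,229),(442,328)),'grn':((337,348),(618,193)),'red':((599,306),(514,76)),'pink':((284,195),(325,258))}
for k,(a,b) in P.items(): print(k,tri(s,S(a),d,D(b)),atz(s,S(a),102),atz(d,D(b),102))
print('coaster',atz(s,S((418,331)),5))
H={'grn plate bot left/right':((45,348),(555,478)),'b':((130,403),(470,555)),'topleft':((62,312),(540,440)),'topright':((140,362),(452,518))}
print('glass base',atz(s,S((745,335)),0))
for k,p in {'g':(((232,318),28),((322,462),28))}.items(): print(atz(s,S(p[0][0]),28),atz(d,D(p[1][0]),28))
for k,(a,b) in H.items(): print(k,tri(s,S(a),d,D(b)))
# glass guard edges
for a in [(320,15),(600,80)]: print(a)
print('cams',ray(s,(0,0))[0],ray(d,(0,0))[0])
E
```

```text
yel [599.7  71.9  98.7] [597.5  68.6 102. ] [594.7  76.6 102. ]
blu [454.4   3.6  98.3] [451.5  -0.6 102. ] [451.4   8.4 102. ]
grn [ 454.6 -176.    98.3] [ 452.4 -178.5  102. ] [ 450.7 -169.3  102. ]
red [ 585.1 -271.4   97.5] [ 581.1 -273.6  102. ] [ 579.4 -262.4  102. ]
pink [557.  -32.8  85.9] [542.5 -48.8 102. ] [539.5 -10.3 102. ]
coaster [ 579.7 -135.9    5. ]
glass base [ 730.7 -313.4    0. ]
[488.3 -46.8  28. ] [490.9  55.9  28. ]
grn plate bot left/right [379.9   9.7  41.8]
b [430.3   2.5 -39.4]
topleft [393.6   7.9  60.9]
topright [443.7   5.8 -15.4]
(320, 15)
(600, 80)
cams [  77.1 -538.   571.4] [  2.2 707.6 641.4]
```

```bash
cat > fit.py <<'E'
from h import *
from scipy.optimize import least_squares
s=cam("scene");d=cam("side")
S=lambda p:(p[0]/2.6667+160,p[1]/2.6667+130)
D=lambda p:(p[0]/3.3333+210,p[1]/3.3333+165)
np.set_printoptions(precision=1,suppress=True)
M={'nt':(-40,43,28),'ft':(-40,-43,28),'nb':(-60,43,0),'fb':(-60,-43,0),'bn':(40,43,28),'bf':(40,-43,28)}
SC={'green':dict(nb=(45,348),fb=(130,403),nt=(62,312),bf=(232,318)),
'yellow':dict(nb=(235,485),fb=(343,548),nt=(252,445),ft=(358,505),bf=(436,430)),
'blue':dict(nb=(482,425),fb=(590,493),nt=(500,393),ft=(602,455),bf=(678,393)),
'red':dict(fb=(208,262),ft=(215,222))}
SD={'red':dict(nb=(165,510),fb=(275,447),nt=(145,470),ft=(255,405),bn=(42,410)),
'green':dict(nb=(470,555),fb=(557,478),nt=(452,518),ft=(540,440),bn=(322,460)),
'yellow':dict(nb=(655,390),fb=(717,325),nt=(640,355),ft=(697,293),bn=(513,318)),
'blue':dict(nb=(540,253),nt=(522,222),bn=(418,180))}
def pts(p,keys):
    a=p[2];R=np.array([[np.cos(a),-np.sin(a),0],[np.sin(a),np.cos(a),0],[0,0,1]])
    return (R@np.array([M[k] for k in keys],float).T).T+[p[0],p[1],0]
init=dict(red=(599,72),green=(454,3),yellow=(454,-176),blue=(585,-271))
out={}
for n in init:
    ks,kd=list(SC[n]),list(SD[n])
    ps=np.array([S(SC[n][k]) for k in ks]);pd=np.array([D(SD[n][k]) for k in kd])
    f=lambda p:np.r_[(proj(s,pts(p,ks))-ps).ravel(),(proj(d,pts(p,kd))-pd).ravel()]
    r_=least_squares(f,[*init[n],0.],x_scale=[1,1,.01],loss='soft_l1')
    print(n,r_.x[:2],np.degrees(r_.x[2]),'rms',np.sqrt(np.mean(f(r_.x)**2)))
    print(ks,kd,f(r_.x).reshape(-1,2).tolist().__repr__()[:0]); print(np.round(f(r_.x).reshape(-1,2),1).tolist())
    out[n]=r_.x
a=s["image"][:,:,::-1].copy();b=d["image"][:,:,::-1].copy()
def drawpoly(im,c,P,sh,sc,off,closed=True):
    q=(proj(c,P)-off)*sc; cv2.polylines(im,[np.round(q).astype(int)],closed,(255,255,255),1,cv2.LINE_AA)
A=cv2.resize(a[130:350,160:460],(800,587),interpolation=cv2.INTER_CUBIC);B=cv2.resize(b[165:345,210:450],(800,600),interpolation=cv2.INTER_CUBIC)
t=np.linspace(0,2*np.pi,60)
circ=lambda x,y,z,R:np.c_[x+R*np.cos(t),y+R*np.sin(t),z+0*t]
jars=dict(yel=(599.7,71.9),blu=(454.4,3.6),grn=(454.6,-176),red=(585.1,-271.4))
for im,c,sc,off in((A,s,2.6667,(160,130)),(B,d,3.3333,(210,165))):
    for n,p in out.items():
        drawpoly(im,c,pts(p,['nt','ft','bf','bn']),0,sc,np.array(off)); drawpoly(im,c,pts(p,['nt','ft','fb','nb']),0,sc,np.array(off))
        drawpoly(im,c,circ(p[0],p[1],28,33),0,sc,np.array(off))
    for n,p in jars.items():
        drawpoly(im,c,circ(*p,102,25),0,sc,np.array(off));drawpoly(im,c,circ(*p,12,25),0,sc,np.array(off))
    drawpoly(im,c,circ(579.7,-135.9,5,42),0,sc,np.array(off))
cv2.imwrite('pics/ovA.png',A);cv2.imwrite('pics/ovB.png',B)
E
python3 fit.py
```

```text
red [599.2  72.5] -4.0931017666290135 rms 2.282158740174169
['fb', 'ft'] ['nb', 'fb', 'nt', 'ft', 'bn'] 
[[-0.7, 2.7], [3.3, 2.2], [0.9, 5.3], [1.4, 1.9], [-1.9, -0.3], [-0.9, -2.3], [-2.2, -0.3]]
green [459.7   4.9] 0.6752903412388497 rms 2.6002315538922938
['nb', 'fb', 'nt', 'bf'] ['nb', 'fb', 'nt', 'ft', 'bn'] 
[[-0.5, 3.2], [-0.7, 3.8], [-0.5, -0.5], [1.2, -5.3], [2.0, 2.7], [1.8, 0.8], [-1.8, -3.6], [-1.6, -4.4], [-1.1, -3.2]]
yellow [ 458.2 -177.5] 3.9923948423920366 rms 2.1707860120297844
['nb', 'fb', 'nt', 'ft', 'bf'] ['nb', 'fb', 'nt', 'ft', 'bn'] 
[[-1.8, 2.8], [-0.6, 4.1], [-1.2, -1.5], [1.4, -0.0], [1.6, -2.4], [1.7, 2.5], [1.0, 1.4], [-2.0, -2.4], [-0.7, -3.7], [-1.0, -3.8]]
blue [ 587.8 -271.5] -1.8587028625742512 rms 2.260556982624227
['nb', 'fb', 'nt', 'ft', 'bf'] ['nb', 'nt', 'bn'] 
[[-1.8, 4.3], [-1.0, 4.6], [-0.5, -1.5], [3.3, 0.1], [1.0, -2.5], [0.6, 2.6], [-1.1, -2.6], [-0.3, -1.6]]
```

View pics/ovA.png

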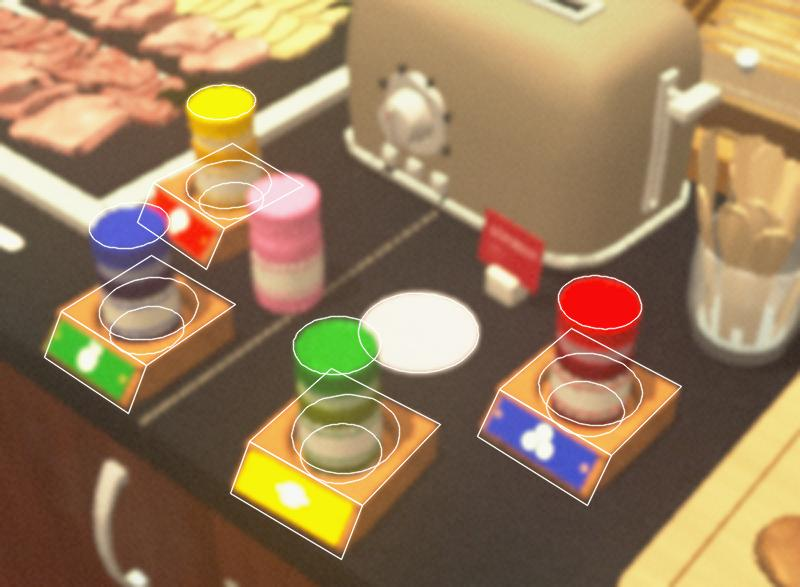

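View pics/ovB.png

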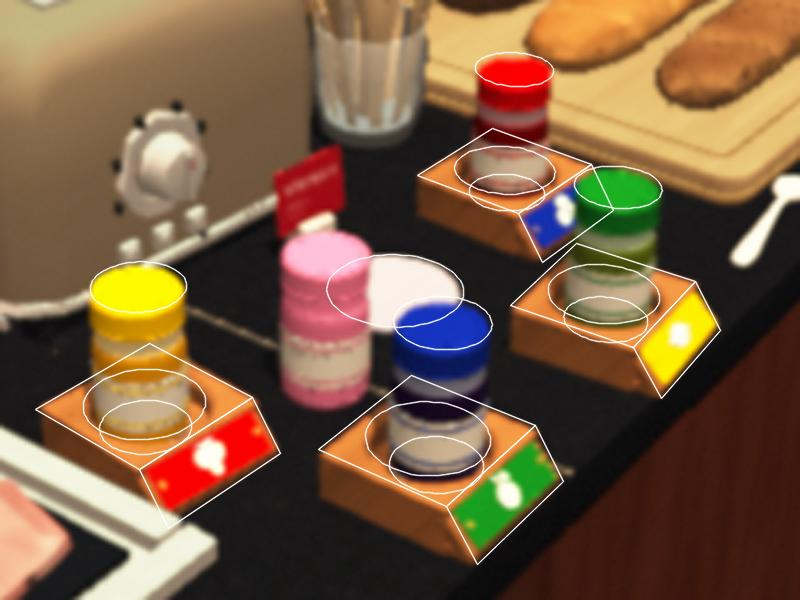

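```bash
sed -i "/^for n in init:/,/^    out\[n\]=r_.x/d" fit.py; sed -i "/^jars=/d" fit.py; python3 - <<'E'
t=open('fit.py').read()
i=t.index("a=s[\"image\"]")
new='''
names=list(init)
JP={'yel':((222,104),(139,293)),'blu':((130,229),(442,328)),'grn':((337,348),(618,193)),'red':((599,306),(514,76))}
jn=list(JP)
def unpack(p):
    H=p[:12].reshape(4,3);J=p[12:20].reshape(4,2);return H,J,p[20:22],p[22:25],p[25:28],p[28]
def f(p):
    H,J,C,o1,o2,zb=unpack(p); M['nb']=(-60,43,zb);M['fb']=(-60,-43,zb); e=[]
    for n,h in zip(names,H):
        for c,T,X,o in((s,S,SC[n],o1),(d,D,SD[n],o2)):
            k=list(X); e.append((proj(c,pts(h,k)+o)-np.array([T(X[i]) for i in k])).ravel()/0.8)
    for n,j in zip(jn,J):
        for c,T,X,o in((s,S,JP[n][0],o1),(d,D,JP[n][1],o2)):
            e.append((proj(c,np.r_[j,102]+o)[0]-T(X))/0.8)
    e.append((proj(s,np.r_[C,5]+o1)[0]-S((418,331)))/.8)
    e.append(o1/2);e.append(o2/2);e.append([(zb-5)/5])
    return np.concatenate(e)
p0=np.r_[np.array([[*init[n],0] for n in names]).ravel(),600,72,454,3.6,454,-176,585,-271,579,-136,0,0,0,0,0,0,5]
q=least_squares(f,p0,loss='soft_l1',x_scale='jac')
H,J,C,o1,o2,zb=unpack(q.x)
print('off',o1,o2,zb,'cost',q.cost)
out=dict(zip(names,H));jars=dict(zip(jn,J))
for n in names: print(n,out[n][:2],np.degrees(out[n][2]))
print(jars,C)
s=dict(s);d=dict(d)
s["t"]=np.array(s["t"])+np.array(s["R"])@o1
d["t"]=np.array(d["t"])+np.array(d["R"])@o2
'''
t=t[:i]+new+t[i:].replace('579.7,-135.9,5','*C,5')
open('fit.py','w').write(t)
E
python3 fit.py
```

```text
off [ 1.5  0.5 -4.9] [-1.5 -0.5 -5.1] 11.06436357876001 cost 60.64615814989548
red [601.3  69. ] -6.9580562501854075
green [459.    5.8] -0.7075630249412914
yellow [ 458.1 -176.2] 4.5904169791038525
blue [ 588.9 -271.2] -2.5521829699861374
{'yel': array([600.7,  72.7]), 'blu': array([455. ,   4.7]), 'grn': array([ 455.2, -175.4]), 'red': array([ 585.7, -271.1])} [ 582.5 -133. ]
```

View pics/ovA.png

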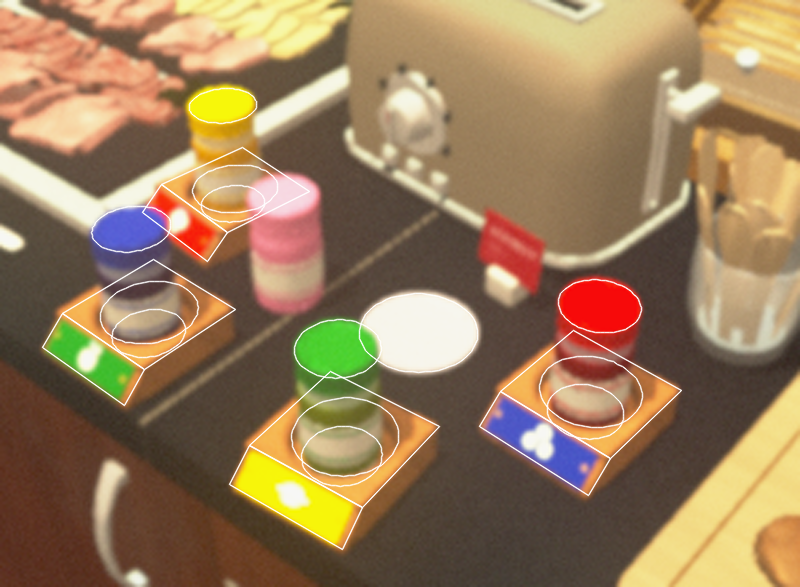

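View pics/ovB.png

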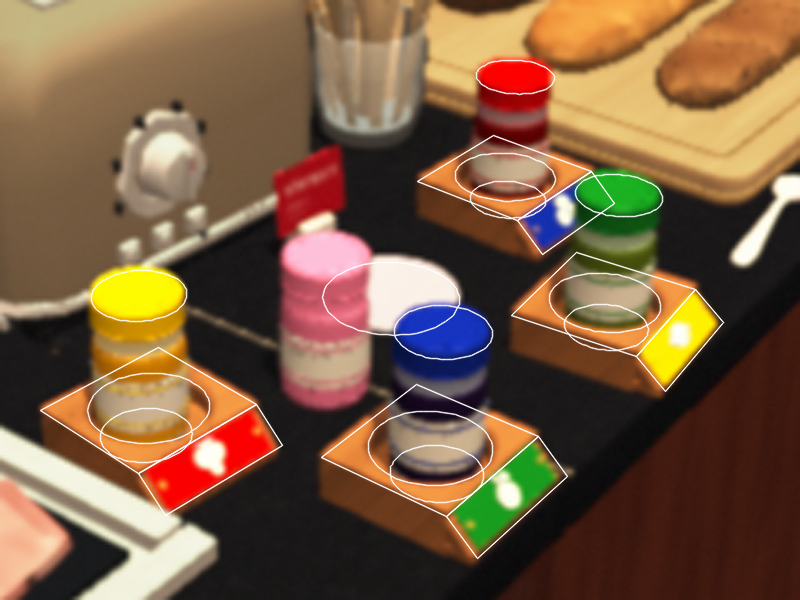

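```bash
python3 - <<'E'
from h import *
np.set_printoptions(precision=0,suppress=True)
s=cam("scene");d=cam("side")
S=lambda p:(p[0]/2.6667+160,p[1]/2.6667+130)
D=lambda p:(p[0]/3.3333+210,p[1]/3.3333+165)
print('guard',tri(s,(320,15),d,(190,82)))
for p in [(348,145),(440,205),(565,265),(690,190)]: print('toaster base',atz(s,S(p),3))
print('toaster top front?',tri(s,(293,118),d,(175,180)),tri(s,(421,155),d,(300,160)))
print('pink base',atz(s,S((288,300)),0),'card',atz(s,S((503,293)),0), 'glass',atz(s,S((745,345)),0),atz(d,D((368,122)),0))
print('tray rim corner',atz(s,S((95,215)),15),atz(d,D((215,550)),15))
print('board',atz(s,(395,350),20))
E
```

```text
guard [774.  22. 360.]
toaster base [730.  65.   3.]
toaster base [712. -51.   3.]
toaster base [ 712. -172.    3.]
toaster base [ 862. -195.    3.]
toaster top front? [766.  76. 171.] [ 738. -231.  158.]
pink base [550. -38.   0.] card [ 657. -154.    0.] glass [ 721. -318.    0.] [ 731. -316.    0.]
tray rim corner [515. 133.  15.] [500. 133.  15.]
board [ 476. -369.   20.]
```

Call:
servo_tool(
  rows="1 -10 -30 0 0.08; 1 -23 -68 0 0.16; 1 -36 -107 0 0.24; 1 -49 -146 0 0.32; 1 -60 -180 0 0.40",
)

```text
t: 0.97
position: [390.7, -445.7, 231.5]
orientation: [-179.9, 0.0, -89.8]
wrist_force: [0.9, 0.8, 0.5]
gripper_width: 85.5
```

Call:
servo_tool(
  rows="1 -25 -28 0 0; 1 -50 -56 0 0; 1 -75 -83 0 0; 1 -100 -111 0 0; 1 -125 -139 0 0",
)

```text
t: 1.38
position: [527.9, -320.8, 231.5]
orientation: [-180.0, -0.0, -89.7]
wrist_force: [0.7, -0.1, -0.4]
gripper_width: 85.5
```

Call:
servo_tool(
  rows="1 -20 -24 0 0; 1 -40 -46 0 0; 1 -50 -56 0 0; 1 -50 -56 0 0",
)

```text
t: 1.72
position: [585.5, -267.3, 231.1]
orientation: [-179.9, 0.2, -89.3]
wrist_force: [-0.3, 1.5, 0.3]
gripper_width: 85.3
```

```bash
python3 - <<'E'
from h import *
c=cam("wrist"); cv2.imwrite("pics/w1.png",c["image"][:,:,::-1])
print(r.get_obs()["position"])
s=cam("scene"); cv2.imwrite("pics/s1.png",s["image"][:,:,::-1])
t=np.linspace(0,6.28,60)
print(proj(c,[[586,-271,102],[586,-271,61],r.get_obs()["position"]]))
E
```

```text
[ 583.04168482 -270.56700648  231.05221771]
[[328.97013436 222.62380427]
 [328.25645745 208.87317329]
 [338.22787253 320.974002  ]]
```

View pics/w1.png

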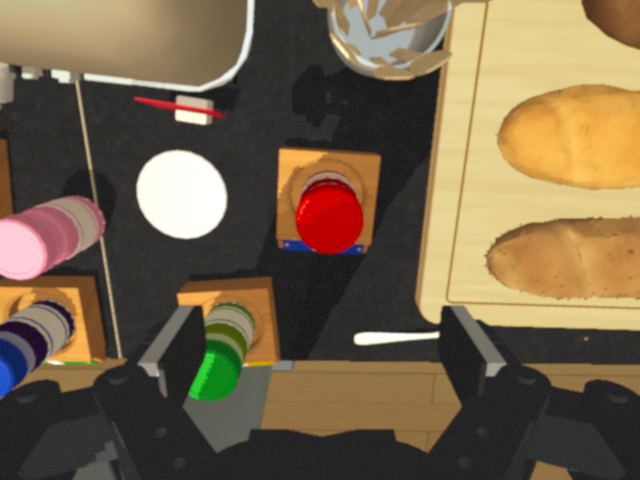

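View pics/s1.png

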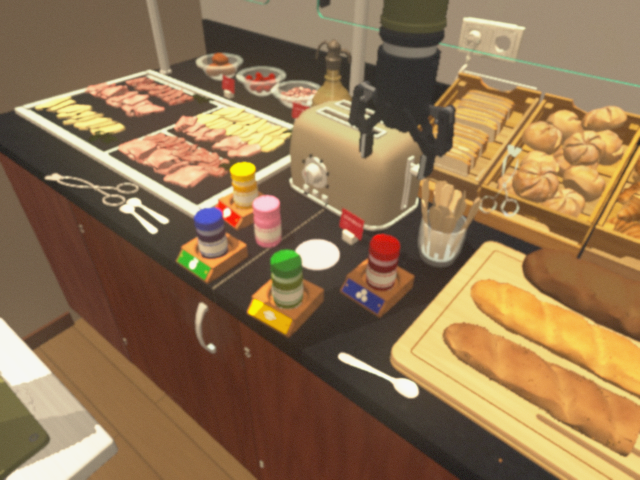

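```bash
cat > lid.py <<'E'
from h import *
def lid(c,col,box=None):
    hsv=cv2.cvtColor(c["image"],cv2.COLOR_RGB2HSV)
    lo,hi={'red':((0,200,120),(8,255,255)),'green':((50,150,60),(75,255,255)),'blue':((105,150,80),(125,255,255)),'yellow':((24,180,120),(34,255,255))}[col]
    m=cv2.inRange(hsv,lo,hi)
    if box: z=np.zeros_like(m);x0,y0,x1,y1=box;z[y0:y1,x0:x1]=m[y0:y1,x0:x1];m=z
    cs=cv2.findContours(m,cv2.RETR_EXTERNAL,cv2.CHAIN_APPROX_NONE)[0]; k=max(cs,key=cv2.contourArea)
    return cv2.fitEllipse(k)
E
python3 - <<'E'
from lid import *
np.set_printoptions(precision=1,suppress=True)
c=cam("wrist"); e=lid(c,'red'); print(e,atz(c,e[0],102),r.get_obs()["position"])
print('coaster',atz(c,(181.5,194.5),5))
for p in [(280,149),(381,155)]: print('blue back corners',atz(c,p,28))
for p in [(179,287),(271,278),(280,362)]: print('yel corners',atz(c,p,28))
for p in [(95,279),(104,361)]: print('green corners',atz(c,p,28))
# scale crop
a=c["image"][130:380,0:400,::-1]; cv2.imwrite("pics/w1c.png",cv2.resize(a,(800,500),interpolation=cv2.INTER_CUBIC))
E
```

```text
((320.42047119140625, 211.45004272460938), (67.4152603149414, 68.31336212158203), 126.92208862304688) [ 589.5 -271.1  102. ] [ 580.6 -274.2  231.2]
coaster [ 580.6 -141.     5. ]
blue back corners [ 625.1 -236.5   28. ]
blue back corners [ 620.5 -322.3   28. ]
yel corners [ 496.7 -138.    28. ]
yel corners [ 506.4 -225.    28. ]
yel corners [ 414.9 -231.    28. ]
green corners [504.5 -60.1  28. ]
green corners [415.1 -54.5  28. ]
```

View pics/w1c.png

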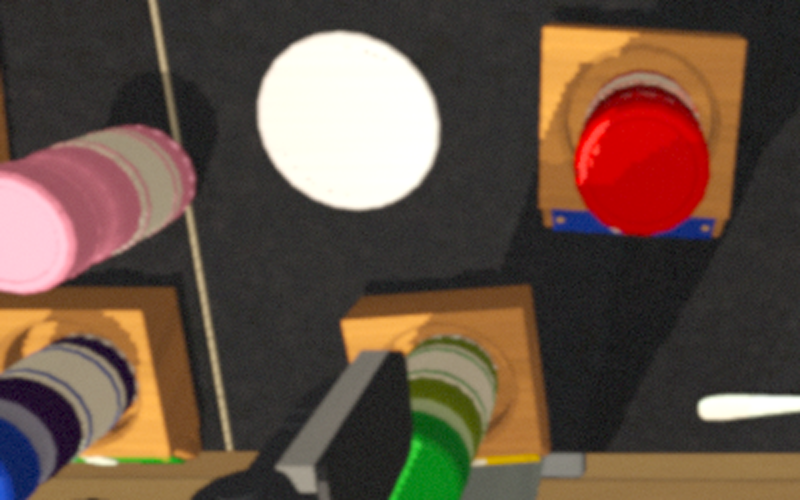

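```bash
python3 - <<'E'
from lid import *
np.set_printoptions(precision=1,suppress=True)
for i in range(2):
    o=r.get_obs(); c=cam("wrist"); e=lid(c,'red'); print(np.round(e[0],1),atz(c,e[0],102),o["position"],o["orientation"])
cr=lambda p:(p[0]/2,p[1]/2+130)
print('coaster',atz(c,cr((349,120)),5))
for p in [(542,25),(746,37),(728,235),(540,218)]: print('blue corners',atz(c,cr(p),28))
R=np.array(c["R"]);print(-R.T@np.array(c["t"])-o["position"])
E
```

```text
[318.5 210.2] [ 589.5 -271.1  102. ] [ 580.6 -274.2  231.2] [179.9  -0.1 -89.8]
[318.  209.8] [ 589.6 -271.2  102. ] [ 580.4 -274.7  231.3] [179.9  -0.1 -89.9]
coaster [ 584.2 -136.8    5. ]
blue corners [ 629.5 -231.1   28. ]
blue corners [ 624.7 -317.3   28. ]
blue corners [ 535.8 -312.7   28. ]
blue corners [ 543.8 -227.1   28. ]
[ 76.6   1.3 141.8]
```

Call:
servo_tool(
  rows="1 -3 -7 20 0; 1 -3 -7 55 0; 1 -3 -7 90 0; 1 -3 -7 110 0; 1 -3 -7 110 0",
)

```text
t: 2.38
position: [584.7, -269.3, 116.7]
orientation: [179.5, 0.2, -89.8]
wrist_force: [-1.1, 0.4, -0.3]
gripper_width: 85.6
```

```bash
python3 - <<'E'
from lid import *
c=cam("wrist"); cv2.imwrite("pics/w2.png",c["image"][:,:,::-1]); print(r.get_obs()["position"]);e=lid(c,'red');print(e,atz(c,e[0],102))
E
```

```text
[ 586.66990048 -269.95381013  119.42740345]
((328.8687438964844, 285.6434631347656), (99.74678039550781, 109.69769287109375), 90.71625518798828) [ 588.98293181 -271.27045558  102.        ]
```

View pics/w2.png

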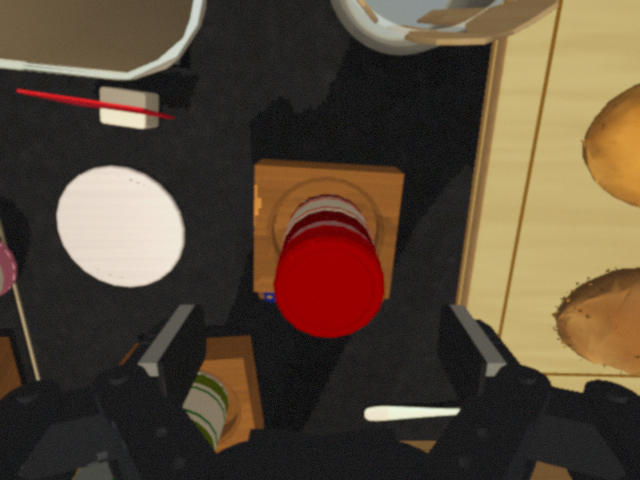

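Call:
servo_tool(
  rows="1 1 -1 15 0; 1 1 -1 35 0; 1 1 -1 52 0; 1 1 -1 59 0; 1 1 -1 60 0",
)

```text
t: 2.85
position: [590.1, -270.7, 61.6]
orientation: [180.0, -0.0, -89.7]
wrist_force: [0.3, 0.1, 0.6]
gripper_width: 85.4
```

Call:
servo_tool(
  rows="0.5 0 0 0 0; 0 0 0 0 0; 0 0 0 0 0; 0 0 0 0 0; 0 0 0 0 0",
)

```text
t: 3.27
position: [591.5, -270.7, 63.1]
orientation: [-179.8, -0.1, -89.7]
wrist_force: [-0.2, 0.0, 6.8]
gripper_width: 48.9
```

Call:
servo_tool(
  rows="0 0 0 0 0; 0 0 0 0 0; 0 0 0 0 0; 0 0 0 0 0; 0 0 0 0 0",
)

```text
t: 3.68
position: [591.5, -270.7, 63.1]
orientation: [-179.8, -0.1, -89.7]
wrist_force: [-0.4, -0.4, 5.9]
gripper_width: 48.9
```

```bash
python3 - <<'E'
from lid import *
c=cam("wrist"); cv2.imwrite("pics/w3.png",c["image"][:,:,::-1]); 
for i in range(2): c=cam("wrist");o=r.get_obs();print(o["t"],o["position"],o["wrist_force"],o["gripper_width"])
E
```

```text
3.7833 [ 591.56439911 -270.65685201   63.15218749] [-0.65558783 -0.50757562  6.84327138] 48.98449127084321
3.8333 [ 591.55360866 -270.66050825   63.13433772] [-1.25794123 -0.09830553  6.2123856 ] 48.6797774127402
```

View pics/w3.png

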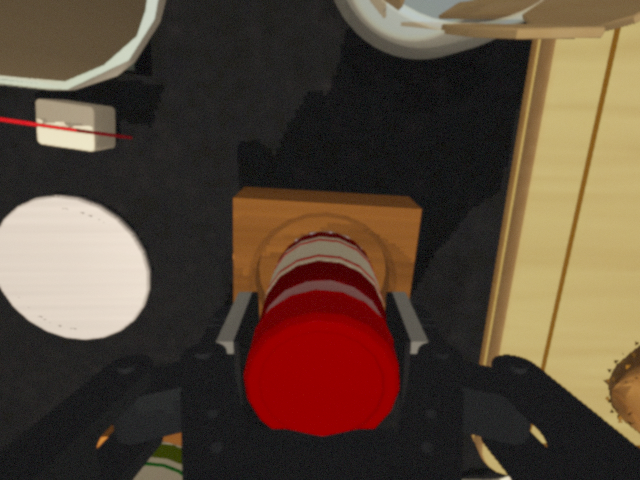

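Call:
servo_tool(
  rows="0 0 0 -8 0; 0 0 0 -20 0; 0 0 0 -36 0; 0 0 0 -48 0; 0 0 0 -55 0",
)

```text
t: 4.25
position: [591.4, -270.3, 118.7]
orientation: [-179.8, -0.1, -89.7]
wrist_force: [0.1, 0.3, -2.7]
gripper_width: 48.9
```

Call:
servo_tool(
  rows="0 -10 0 0 0; 0 -28 1 0 0; 0 -50 2 0 0; 0 -75 3 0 0; 0 -98 4 0 0",
)

```text
t: 4.67
position: [585.1, -169.4, 115.7]
orientation: [179.9, 0.1, -89.6]
wrist_force: [-0.1, 0.8, -3.0]
gripper_width: 48.9
```

Call:
servo_tool(
  rows="0 -17 0 0 0; 0 -29 0 0 0; 0 -36 0 0 0; 0 -37 0 0 0; 0 -37 0 0 0",
)

```text
t: 5.08
position: [585.6, -135.4, 116.2]
orientation: [180.0, -0.0, -89.7]
wrist_force: [-0.7, -0.4, -1.9]
gripper_width: 48.7
```

```bash
python3 - <<'E'
from lid import *
for n in ["wrist","side","scene"]:
    c=cam(n); cv2.imwrite(f"pics/{n}4.png",c["image"][:,:,::-1])
o=r.get_obs();print(o["t"],o["position"],o["orientation"],o["wrist_force"],o["gripper_width"])
a=cv2.imread('pics/side4.png')[120:345,210:510]; b=cv2.imread('pics/scene4.png')[130:355,210:510]
cv2.imwrite('pics/p4.png',cv2.resize(np.hstack([a,b]),(800,300)))
E
```

```text
5.2333 [ 585.4972774  -136.8800077   116.29243176] [-1.79992733e+02 -8.02523902e-02 -8.98030820e+01] [-0.15944271  0.84156976 -1.50274902] 49.007850883405474
```

View pics/p4.png

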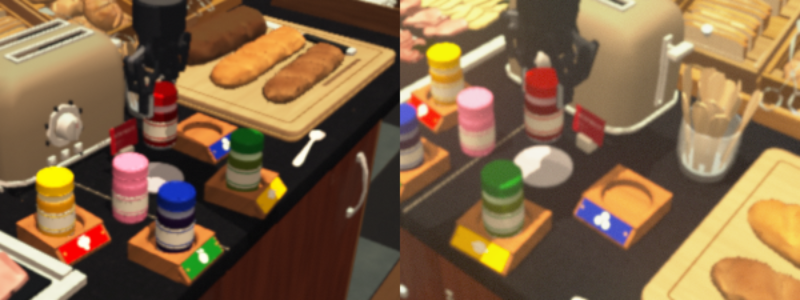

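View pics/wrist4.png

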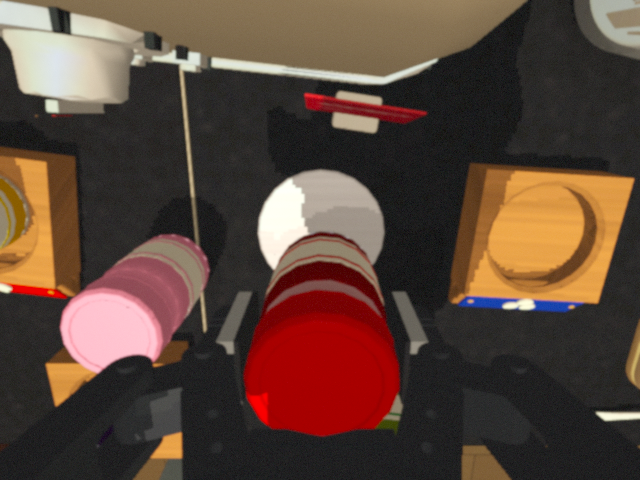

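```bash
python3 - <<'E'
from lid import *
np.set_printoptions(precision=1,suppress=True)
c=cam("wrist");o=r.get_obs();print(o["t"],o["position"])
t=np.linspace(0,6.283,40)
from scipy.optimize import least_squares
def fit(pp,z,R):
    W=np.array([atz(c,p,z)[:2] for p in pp]); q=least_squares(lambda x:np.hypot(*(W-x[:2]).T)-R,W.mean(0)); return q.x,np.hypot(*(W-q.x).T)-R
print('coaster',fit([(258,230),(385,231),(321,170),(279,187),(364,187)],5,42))
print('well',fit([(487,232),(606,228),(549,184),(500,200),(595,200),(495,262),(545,290)],28,33))
print(proj(c,[[585.5-3,-136.8,12+54]]))
E
```

```text
5.2833 [ 585.5 -136.7  116.3]
coaster (array([ 582.7, -135.8]), array([ 0.1,  0.1,  0.5, -0.3, -0.3]))
well (array([ 589.1, -270.5]), array([ 2.2,  3.5, -1.1,  4.2,  1.3, -0.6,  3.2]))
[[323.4 269.7]]
```

Call:
servo_tool(
  rows="0 0 0 8 0; 0 0 0 20 0; 0 0 0 34 0; 0 0 0 44 0; 0 0 0 50 0",
)

```text
t: 5.7
position: [584.4, -134.8, 64.0]
orientation: [179.8, 0.0, -89.7]
wrist_force: [-0.3, -0.1, -2.1]
gripper_width: 49.0
```

Call:
servo_tool(
  rows="0 0 0 4 0; 0 0 0 7 0; 0 0 0 9 0; 0 0 0 10 0; 0 0 0 10 0",
)

```text
t: 6.12
position: [585.9, -135.0, 56.5]
orientation: [-180.0, -0.0, -89.7]
wrist_force: [0.4, 0.5, -2.3]
gripper_width: 49.1
```

Call:
servo_tool(
  rows="0 0 0 1 0; 0 0 0 1.5 0; 0 0 0 1.5 0",
)

```text
t: 6.37
position: [586.1, -135.0, 56.1]
orientation: [-179.9, -0.0, -89.7]
wrist_force: [-0.7, 0.1, 3.8]
gripper_width: 48.7
```

Call:
servo_tool(
  rows="0.65 0 0 0 0; 0.75 0 0 0 0; 0.9 0 0 0 0; 1 0 0 0 0; 1 0 0 0 0",
)

```text
t: 6.78
position: [585.7, -134.9, 54.8]
orientation: [-180.0, -0.0, -89.7]
wrist_force: [0.1, -0.6, 0.4]
gripper_width: 85.5
```

Call:
servo_tool(
  rows="1 0 0 -10 0; 1 0 0 -30 0; 1 0 0 -60 0; 1 0 0 -90 0; 1 0 0 -110 0",
)

```text
t: 7.2
position: [586.6, -135.2, 168.1]
orientation: [-179.8, -0.0, -89.7]
wrist_force: [-0.2, -0.6, 0.7]
gripper_width: 85.4
```

Call:
servo_tool(
  rows="1 -20 18 -10 0; 1 -46 42 -20 0; 1 -72 66 -30 0; 1 -98 90 -30 0; 1 -124 114 -30 0",
)

```text
t: 7.62
position: [470.3, -10.7, 196.2]
orientation: [-179.8, 0.0, -89.7]
wrist_force: [0.5, 1.6, 0.9]
gripper_width: 85.6
```

Call:
servo_tool(
  rows="1 -14 14 0 0; 1 -16 16 0 0; 1 -16 16 0 0; 1 -16 16 0 0",
)

```text
t: 7.95
position: [456.0, 3.7, 195.3]
orientation: [-179.9, -0.0, -89.7]
wrist_force: [0.8, -0.1, -0.9]
gripper_width: 85.6
```

```bash
python3 - <<'E'
from lid import *
np.set_printoptions(precision=1,suppress=True)
c=cam("wrist"); c=cam("wrist");cv2.imwrite("pics/w5.png",c["image"][:,:,::-1]); o=r.get_obs();print(o["t"],o["position"]);e=lid(c,'blue');print(e,atz(c,e[0],102))
print('red at park',)
s=cam("scene");cv2.imwrite("pics/s5.png",s["image"][:,:,::-1]); 
E
```

```text
8.05 [456.2   3.1 195. ]
((320.8227233886719, 238.11026000976562), (71.0272445678711, 72.54898071289062), 94.12854766845703) [456.8   4.9 102. ]
red at park
```

View pics/w5.png

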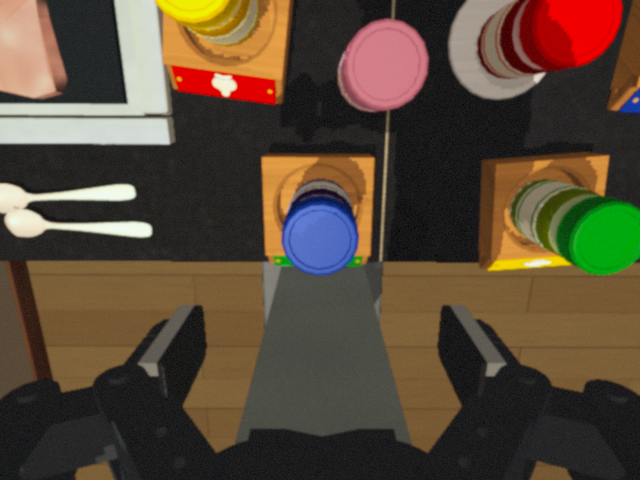

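Call:
servo_tool(
  rows="1 -2 0 15 0; 1 -2 0 40 0; 1 -2 0 70 0; 1 -2 0 95 0; 1 -2 0 105 0",
)

```text
t: 8.52
position: [454.3, 5.4, 87.0]
orientation: [179.8, -0.0, -89.8]
wrist_force: [-0.3, -0.1, 0.1]
gripper_width: 84.9
```

Call:
servo_tool(
  rows="1 0 0 12 0; 1 0 0 22 0; 1 0 0 28 0; 1 0 0 29 0; 1 0 0 29 0",
)

```text
t: 8.93
position: [455.1, 5.8, 60.5]
orientation: [180.0, -0.0, -89.7]
wrist_force: [-0.6, 0.2, 0.4]
gripper_width: 85.2
```

Call:
servo_tool(
  rows="0.5 0 0 0 0; 0 0 0 0 0; 0 0 0 0 0; 0 0 0 0 0; 0 0 0 0 0",
)

```text
t: 9.35
position: [455.2, 6.0, 61.5]
orientation: [-179.9, -0.0, -89.7]
wrist_force: [0.0, -1.3, 5.6]
gripper_width: 49.1
```

Call:
servo_tool(
  rows="0 0 0 0 0; 0 0 0 0 0; 0 0 0 0 0",
)

```text
t: 9.6
position: [455.3, 6.0, 61.5]
orientation: [-179.9, -0.0, -89.7]
wrist_force: [-0.0, -0.5, 6.3]
gripper_width: 49.1
```

Call:
servo_tool(
  rows="0 0 0 -8 0; 0 0 0 -22 0; 0 0 0 -45 0; 0 0 0 -70 0; 0 0 0 -92 0",
)

```text
t: 10.02
position: [454.2, 6.4, 154.2]
orientation: [180.0, 0.0, -89.7]
wrist_force: [1.0, 0.3, -2.6]
gripper_width: 48.9
```

Call:
servo_tool(
  rows="0 5 -2 -10 0; 0 20 -10 -13 0; 0 43 -20 -13 0; 0 70 -34 -13 0; 0 98 -47 -13 0",
)

```text
t: 10.43
position: [502.3, -91.6, 166.3]
orientation: [180.0, 0.0, -89.5]
wrist_force: [0.1, 0.4, -3.1]
gripper_width: 49.0
```

Call:
servo_tool(
  rows="0 29 -14 0 0; 0 58 -28 0 0; 0 87 -42 0 0; 0 115 -55 0 0; 0 138 -66 0 0",
)

```text
t: 10.85
position: [569.0, -231.6, 165.9]
orientation: [180.0, -0.0, -89.8]
wrist_force: [0.4, -0.1, -2.2]
gripper_width: 49.0
```

Call:
servo_tool(
  rows="0 20 -10 0 0; 0 33 -16 0 0; 0 40 -20 0 0; 0 41 -20 0 0; 0 41 -20 0 0",
)

```text
t: 11.27
position: [588.7, -269.0, 165.5]
orientation: [179.9, 0.1, -89.7]
wrist_force: [-1.1, 0.2, -2.5]
gripper_width: 48.6
```

```bash
python3 - <<'E'
from lid import *
c=cam("wrist"); c=cam("wrist"); cv2.imwrite("pics/w6.png",c["image"][:,:,::-1]); o=r.get_obs();print(o["t"],o["position"],o["orientation"],o["gripper_width"],o["wrist_force"])
E
```

```text
11.3667 [ 588.84093298 -267.8754586   165.65378929] [ 1.79924746e+02  9.95349131e-02 -8.95662865e+01] 48.82327805486582 [ 0.39138762  0.97756605 -3.79618935]
```

View pics/w6.png

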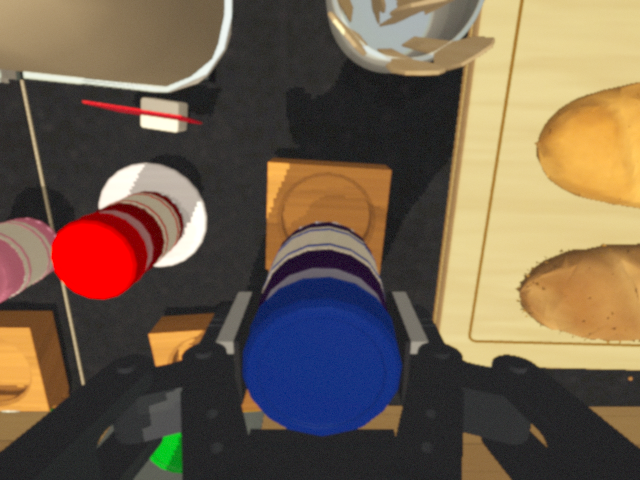

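```bash
python3 - <<'E'
from lid import *
np.set_printoptions(precision=1,suppress=True)
c=cam("wrist");o=r.get_obs();print(o["t"],o["position"])
from scipy.optimize import least_squares
def fit(pp,z,R):
    W=np.array([atz(c,p,z)[:2] for p in pp]); q=least_squares(lambda x:np.hypot(*(W-x[:2]).T)-R,W.mean(0)); return q.x,np.hypot(*(W-q.x).T)-R
print('well',fit([(281,217),(375,217),(328,173),(295,187),(361,187)],28,33))
a=c["image"][:,:,::-1].copy()
t=np.linspace(0,6.283,60)
for x,y,z,R in((588.5,-271,28,33),(o["position"][0]+0,o["position"][1],165.6-49.5,25)):
    cv2.polylines(a,[np.round(proj(c,np.c_[x+R*np.cos(t),y+R*np.sin(t),z+0*t])).astype(int)],True,(255,255,255),1)
cv2.imwrite("pics/w6o.png",a[130:430,160:480])
E
```

```text
11.4167 [ 589.  -267.9  165.8]
well (array([ 589.4, -271.1]), array([ 1. ,  1. ,  0.1, -0.1, -0.2]))
```

View pics/w6o.png

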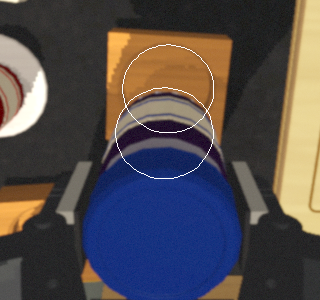

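Call:
servo_tool(
  rows="0 1 -1 10 0; 0 2 -2 28 0; 0 2.5 -2 48 0; 0 2.5 -2 63 0; 0 2.5 -2 70 0",
)

```text
t: 11.83
position: [589.7, -270.9, 93.0]
orientation: [179.8, 0.1, -89.6]
wrist_force: [0.2, -0.1, -3.0]
gripper_width: 48.8
```

Call:
servo_tool(
  rows="0 0 0 7 0; 0 0 0 14 0; 0 0 0 20 0; 0 0 0 25 0; 0 0 0 28 0",
)

```text
t: 12.25
position: [591.5, -272.3, 67.5]
orientation: [-180.0, -0.0, -89.7]
wrist_force: [-0.1, -0.1, -2.5]
gripper_width: 48.8
```

Call:
servo_tool(
  rows="0 0 0 2 0; 0 0 0 4 0; 0 0 0 5 0; 0 0 0 5 0",
)

```text
t: 12.58
position: [591.5, -272.4, 62.9]
orientation: [-180.0, -0.0, -89.7]
wrist_force: [-0.2, 0.4, -2.2]
gripper_width: 48.7
```

Call:
servo_tool(
  rows="0 0 0 1 0; 0 0 0 1.5 0; 0 0 0 2 0; 0 0 0 2 0",
)

```text
t: 12.92
position: [591.8, -272.6, 61.6]
orientation: [-180.0, -0.0, -89.7]
wrist_force: [-0.5, 0.3, 3.1]
gripper_width: 48.8
```

Call:
servo_tool(
  rows="0.65 0 0 0 0; 0.75 0 0 0 0; 0.9 0 0 0 0; 1 0 0 0 0; 1 0 0 0 0",
)

```text
t: 13.33
position: [591.5, -272.4, 60.8]
orientation: [-180.0, -0.0, -89.7]
wrist_force: [-1.4, -0.7, 0.0]
gripper_width: 85.3
```

Call:
servo_tool(
  rows="1 0 0 -10 0; 1 0 0 -30 0; 1 0 0 -60 0; 1 0 0 -90 0; 1 0 0 -110 0",
)

```text
t: 13.75
position: [592.5, -272.9, 174.4]
orientation: [-179.8, -0.1, -89.7]
wrist_force: [0.5, -0.3, 0.7]
gripper_width: 85.4
```

```bash
python3 - <<'E'
from lid import *
c=cam("wrist"); c=cam("wrist"); cv2.imwrite("pics/w7.png",c["image"][:,:,::-1]); o=r.get_obs();print(o["t"],o["position"]);e=lid(c,'blue',(150,100,480,400));print(e,atz(c,e[0],102))
E
```

```text
13.85 [ 594.22507327 -273.67082223  175.90229861]
((318.9852600097656, 251.4093475341797), (84.30233764648438, 91.27597045898438), 46.7331657409668) [ 593.18476691 -271.59862816  102.        ]
```

View pics/w7.png

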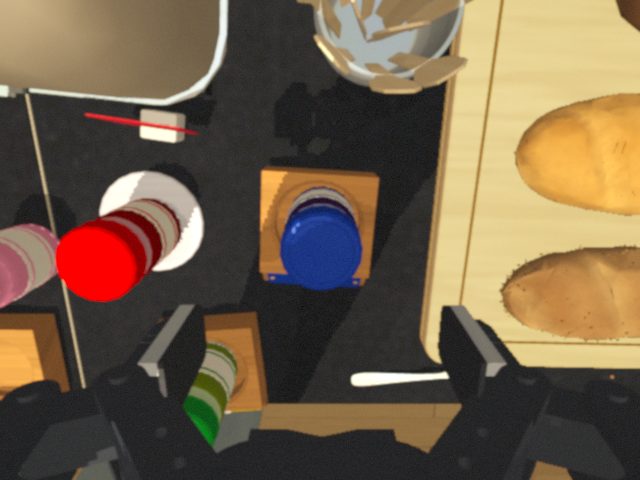

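Call:
servo_tool(
  rows="1 -12 18 -12 0; 1 -32 45 -24 0; 1 -52 73 -24 0; 1 -72 101 -24 0; 1 -88 124 -24 0",
)

```text
t: 14.27
position: [464.2, -183.5, 194.8]
orientation: [179.9, 0.1, -89.6]
wrist_force: [0.2, -0.1, -0.7]
gripper_width: 85.2
```

Call:
servo_tool(
  rows="1 -9 13 0 0; 1 -9 13 0 0; 1 -9 13 0 0",
)

```text
t: 14.52
position: [453.6, -175.9, 194.9]
orientation: [180.0, -0.0, -89.6]
wrist_force: [0.6, 0.1, -0.2]
gripper_width: 85.5
```

```bash
python3 - <<'E'
from lid import *
c=cam("wrist"); c=cam("wrist"); cv2.imwrite("pics/w8.png",c["image"][:,:,::-1]); o=r.get_obs();print(o["t"],o["position"]);e=lid(c,'green',(200,100,480,400));print(e,atz(c,e[0],102))
E
```

```text
14.6167 [ 455.1733829  -176.9302527   194.88959589]
((321.2872009277344, 231.68019104003906), (74.40742492675781, 77.56436157226562), 0.7120224237442017) [ 459.41796406 -175.3165713   102.        ]
```

View pics/w8.png

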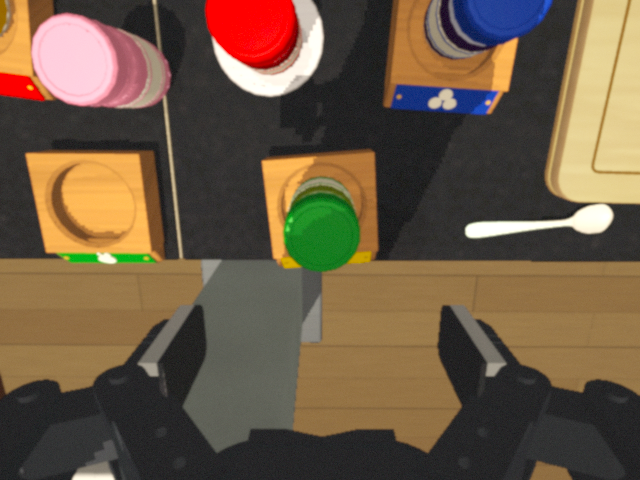

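```bash
python3 - <<'E'
from lid import *
c=cam("wrist"); cv2.imwrite("pics/w8c.png",cv2.resize(c["image"][130:280,0:400,::-1],(800,300),interpolation=cv2.INTER_CUBIC))
E
```

```text
(no output)
```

View pics/w8c.png

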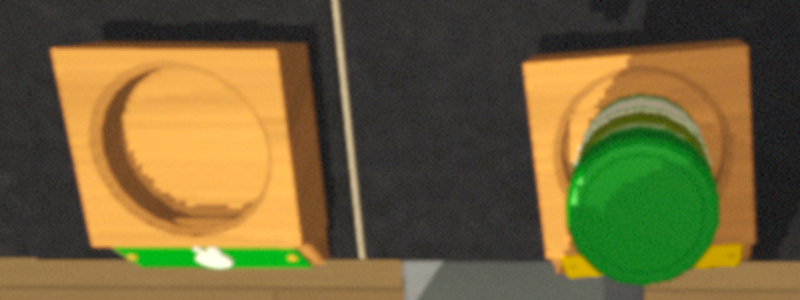

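Call:
servo_tool(
  rows="1 -1 -1 15 0; 1 -1 -1 40 0; 1 -1 -1 70 0; 1 -1 -1 95 0; 1 -1 -1 105 0",
)

```text
t: 15.08
position: [454.4, -175.3, 86.9]
orientation: [179.8, 0.0, -89.7]
wrist_force: [0.4, -0.3, -0.8]
gripper_width: 85.2
```

Call:
servo_tool(
  rows="1 0 0 12 0; 1 0 0 22 0; 1 0 0 28 0; 1 0 0 29 0; 1 0 0 29 0",
)

```text
t: 15.5
position: [455.2, -175.4, 60.9]
orientation: [-180.0, -0.0, -89.7]
wrist_force: [-0.1, 0.5, 0.2]
gripper_width: 85.5
```

Call:
servo_tool(
  rows="0.5 0 0 0 0; 0 0 0 0 0; 0 0 0 0 0; 0 0 0 0 0; 0 0 0 0 0",
)

```text
t: 15.92
position: [455.3, -175.4, 61.6]
orientation: [-179.9, -0.0, -89.7]
wrist_force: [1.3, 0.6, 4.6]
gripper_width: 48.7
```

Call:
servo_tool(
  rows="0 0 0 0 0; 0 0 0 0 0; 0 0 0 0 0",
)

```text
t: 16.17
position: [455.3, -175.4, 61.6]
orientation: [-179.9, -0.0, -89.7]
wrist_force: [-0.2, -0.8, 4.9]
gripper_width: 48.4
```

```bash
python3 - <<'E'
from lid import *
np.set_printoptions(precision=1,suppress=True)
c=dict(cam("wrist"));o=r.get_obs()
R=np.array(c["R"]);C=-R.T@np.array(c["t"])+np.array([455.2,-176.9,194.9])-o["position"]; c["t"]=-R@C
from scipy.optimize import least_squares
def fit(pp,z,R):
    W=np.array([atz(c,(p[0]/2,p[1]/2+130),z)[:2] for p in pp]); q=least_squares(lambda x:np.hypot(*(W-x[:2]).T)-R,W.mean(0)); return q.x,np.hypot(*(W-q.x).T)-R
print('green well',fit([(92,140),(271,155),(175,62),(195,238),(110,90),(255,110)],28,33))
print('yellow well',fit([(558,145),(734,140),(643,68),(590,85),(705,85)],28,33))
E
```

```text
green well (array([458.2,   6.3]), array([2.4, 1.6, 1.9, 3.7, 1.1, 1.8]))
yellow well (array([ 459.9, -177.1]), array([ 2. ,  1.6, -1.2,  0.4,  0.8]))
```

Call:
servo_tool(
  rows="0 0 0 -8 0; 0 0 0 -20 0; 0 0 0 -36 0; 0 0 0 -48 0; 0 0 0 -55 0",
)

```text
t: 16.63
position: [455.1, -175.3, 117.3]
orientation: [-179.9, -0.0, -89.7]
wrist_force: [0.0, -0.3, -2.8]
gripper_width: 48.7
```

Call:
servo_tool(
  rows="0 -10 0 0 0; 0 -30 0 0 0; 0 -56 -1 0 0; 0 -84 -1 0 0; 0 -112 -2 0 0",
)

```text
t: 17.05
position: [455.2, -61.4, 115.3]
orientation: [179.9, 0.0, -89.7]
wrist_force: [1.3, 0.5, -2.9]
gripper_width: 48.6
```

Call:
servo_tool(
  rows="0 -26 0 0 0; 0 -47 0 0 0; 0 -61 0 0 0; 0 -68 0 0 0; 0 -69 0 0 0",
)

```text
t: 17.47
position: [455.2, 8.1, 115.4]
orientation: [179.9, 0.0, -89.5]
wrist_force: [-0.3, -0.9, -2.5]
gripper_width: 48.9
```

Call:
servo_tool(
  rows="0 0 0 0 0; 0 0 0 0 0",
)

```text
t: 17.63
position: [455.6, 4.6, 115.7]
orientation: [180.0, -0.1, -89.8]
wrist_force: [0.3, -0.6, -3.1]
gripper_width: 49.2
```

```bash
cat > ov.py <<'E'
from lid import *
import sys
n,wx,wy,jx,jy,zb=sys.argv[1],*map(float,sys.argv[2:])
c=cam("wrist");o=r.get_obs();print(o["t"],o["position"],o["orientation"],o["gripper_width"],o["wrist_force"])
a=c["image"][:,:,::-1].copy()
t=np.linspace(0,6.283,60);p=o["position"]
for x,y,z,R in((wx,wy,28,33),(p[0]+jx,p[1]+jy,p[2]-zb,25)):
    cv2.polylines(a,[np.round(proj(c,np.c_[x+R*np.cos(t),y+R*np.sin(t),z+0*t])).astype(int)],True,(255,255,255),1)
cv2.imwrite(n,cv2.resize(a[120:420,140:500],(720,600),interpolation=cv2.INTER_CUBIC))
E
python3 ov.py pics/w9.png 458.5 5.5 1 0 49.6
```

```text
17.6833 [455.65847675   4.38492168 115.71396116] [ 1.79986963e+02 -5.64548979e-02 -8.97946966e+01] 48.6766824014291 [ 0.43619018  0.00784424 -3.45215665]
```

View pics/w9.png

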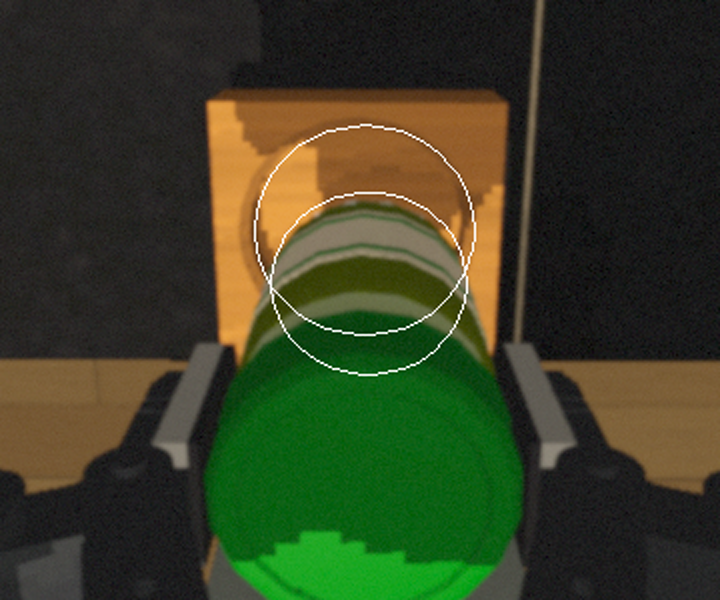

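Call:
servo_tool(
  rows="0 -1 -2 6 0; 0 -1.5 -3 16 0; 0 -1.5 -3 28 0; 0 -1.5 -3 38 0; 0 -1.5 -3 45 0",
)

```text
t: 18.1
position: [458.5, 6.9, 69.2]
orientation: [179.9, -0.0, -89.7]
wrist_force: [-0.2, -0.4, -2.1]
gripper_width: 48.7
```

Call:
servo_tool(
  rows="0 0 0 3 0; 0 0 0 6 0; 0 0 0 8 0; 0 0 0 9 0; 0 0 0 9 0",
)

```text
t: 18.52
position: [458.9, 7.3, 61.9]
orientation: [-180.0, -0.0, -89.7]
wrist_force: [-0.1, 0.1, -3.2]
gripper_width: 49.0
```

Call:
servo_tool(
  rows="0 0 0 1 0; 0 0 0 1.5 0; 0 0 0 1.5 0",
)

```text
t: 18.77
position: [459.1, 7.3, 61.6]
orientation: [-179.9, 0.0, -89.7]
wrist_force: [-1.5, -0.0, 10.6]
gripper_width: 49.0
```

Seated. Release and back off upward.

Call:
servo_tool(
  rows="0.65 0 0 0 0; 0.75 0 0 0 0; 0.9 0 0 0 0; 1 0 0 0 0; 1 0 0 0 0",
)

```text
t: 19.18
position: [458.9, 7.4, 60.3]
orientation: [-180.0, -0.0, -89.7]
wrist_force: [0.4, -0.1, 0.2]
gripper_width: 85.4
```

Call:
servo_tool(
  rows="1 0 0 -10 0; 1 0 0 -30 0; 1 0 0 -60 0; 1 0 0 -90 0; 1 0 0 -120 0",
)

```text
t: 19.6
position: [458.2, 7.3, 182.0]
orientation: [180.0, -0.0, -89.7]
wrist_force: [0.5, 0.1, -0.1]
gripper_width: 85.3
```

Call:
servo_tool(
  rows="1 -10 -20 -8 0; 1 -24 -52 -14 0; 1 -38 -88 -14 0; 1 -52 -116 -14 0; 1 -66 -142 -14 0",
)

```text
t: 20.02
position: [602.1, 74.9, 195.5]
orientation: [-179.9, 0.0, -89.7]
wrist_force: [0.6, 0.2, -0.5]
gripper_width: 85.1
```

Call:
servo_tool(
  rows="1 0 0 0 0; 1 0 0 0 0; 1 0 0 0 0",
)

```text
t: 20.27
position: [599.2, 73.5, 194.3]
orientation: [179.9, -0.1, -89.7]
wrist_force: [-0.9, -0.5, 0.6]
gripper_width: 85.3
```

```bash
python3 - <<'E'
from lid import *
c=cam("wrist"); cv2.imwrite("pics/w10.png",c["image"][:,:,::-1]); o=r.get_obs();print(o["t"],o["position"]);e=lid(c,'yellow',(200,50,480,400));print(e,atz(c,e[0],102))
E
```

```text
20.3167 [598.93788449  73.08623762 194.37514409]
((322.16461181640625, 232.97433471679688), (73.41393280029297, 76.23480987548828), 94.57975769042969) [602.92543719  74.17631247 102.        ]
```

View pics/w10.png

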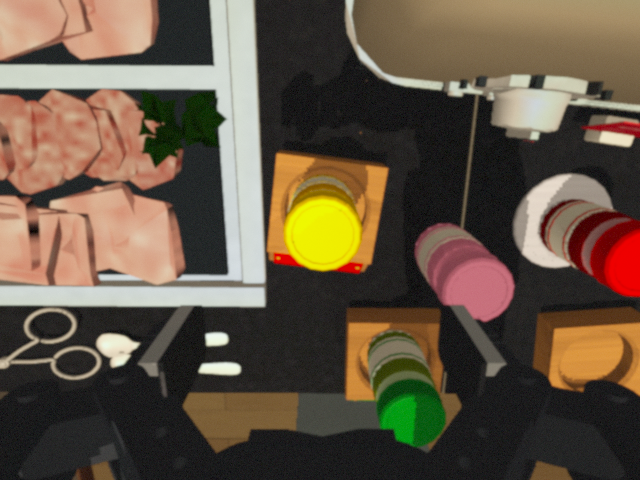

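Call:
servo_tool(
  rows="1 -1 -1 15 0; 1 -1 -1 40 0; 1 -1 -1 70 0; 1 -1 -1 95 0; 1 -1 -1 105 0",
)

```text
t: 20.73
position: [598.0, 73.9, 86.5]
orientation: [179.6, -0.1, -89.7]
wrist_force: [-0.1, 0.3, -0.4]
gripper_width: 85.3
```

Call:
servo_tool(
  rows="1 0 0 12 0; 1 0 0 22 0; 1 0 0 28 0; 1 0 0 29 0; 1 0 0 29 0",
)

```text
t: 21.15
position: [601.7, 75.2, 60.6]
orientation: [-180.0, -0.0, -89.7]
wrist_force: [0.3, -0.2, 0.5]
gripper_width: 85.3
```

Call:
servo_tool(
  rows="0.5 0 0 0 0; 0 0 0 0 0; 0 0 0 0 0; 0 0 0 0 0; 0 0 0 0 0",
)

```text
t: 21.57
position: [602.0, 74.8, 61.1]
orientation: [-179.9, -0.0, -89.7]
wrist_force: [-0.9, -1.0, 6.0]
gripper_width: 49.0
```

Call:
servo_tool(
  rows="0 0 0 0 0; 0 0 0 0 0; 0 0 0 0 0",
)

```text
t: 21.82
position: [602.0, 74.8, 61.2]
orientation: [-179.9, -0.0, -89.7]
wrist_force: [-0.5, -1.0, 5.5]
gripper_width: 48.9
```

Call:
servo_tool(
  rows="0 0 0 -8 0; 0 0 0 -22 0; 0 0 0 -45 0; 0 0 0 -70 0; 0 0 0 -92 0",
)

```text
t: 22.23
position: [600.8, 75.4, 153.2]
orientation: [179.9, 0.0, -89.6]
wrist_force: [0.9, -0.4, -2.8]
gripper_width: 49.3
```

Call:
servo_tool(
  rows="0 4 2 -10 0; 0 18 10 -14 0; 0 40 22 -14 0; 0 66 37 -14 0; 0 92 52 -14 0",
)

```text
t: 22.65
position: [548.5, -17.7, 165.8]
orientation: [179.9, 0.0, -89.6]
wrist_force: [0.2, -0.5, -2.9]
gripper_width: 49.1
```

Call:
servo_tool(
  rows="0 28 16 0 0; 0 56 32 0 0; 0 84 47 0 0; 0 110 62 0 0; 0 130 73 0 0",
)

```text
t: 23.07
position: [474.8, -150.1, 165.8]
orientation: [179.8, -0.0, -89.8]
wrist_force: [-0.1, -1.0, -3.5]
gripper_width: 49.0
```

Call:
servo_tool(
  rows="0 16 9 0 0; 0 26 14 0 0; 0 29 16 0 0; 0 29 16 0 0; 0 29 16 0 0",
)

```text
t: 23.48
position: [462.5, -175.4, 166.2]
orientation: [-180.0, 0.1, -89.6]
wrist_force: [1.0, 0.6, -3.7]
gripper_width: 49.0
```

Call:
servo_tool(
  rows="0 0 0 15 0; 0 0 0 32 0; 0 0 0 45 0; 0 0 0 50 0; 0 0 0 50 0",
)

```text
t: 23.9
position: [462.0, -174.9, 115.3]
orientation: [179.9, 0.1, -89.5]
wrist_force: [0.9, 0.4, -2.7]
gripper_width: 49.0
```

```bash
python3 ov.py pics/w11.png 458.5 -176.5 0 0 49.2
```

```text
23.95 [ 462.34009836 -175.44151929  116.02676174] [ 1.79974898e+02  4.19475576e-02 -8.95497688e+01] 49.06514554236768 [ 0.13486624 -0.49117573 -2.920431  ]
```

View pics/w11.png

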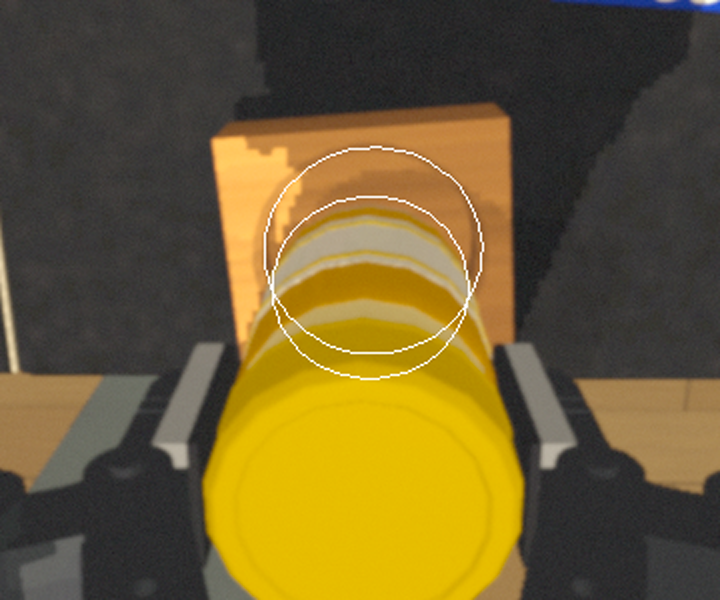

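Call:
servo_tool(
  rows="0 1 1 6 0; 0 1 1 16 0; 0 1 1 28 0; 0 1 1 38 0; 0 1 1 45 0",
)

```text
t: 24.37
position: [460.7, -177.5, 70.2]
orientation: [180.0, 0.0, -89.7]
wrist_force: [0.2, -0.1, -2.8]
gripper_width: 48.6
```

Call:
servo_tool(
  rows="0 0 0 3 0; 0 0 0 6 0; 0 0 0 8 0; 0 0 0 9 0; 0 0 0 9 0",
)

```text
t: 24.78
position: [461.0, -177.7, 62.4]
orientation: [-180.0, -0.0, -89.7]
wrist_force: [-0.5, -0.0, -2.4]
gripper_width: 48.9
```

Call:
servo_tool(
  rows="0 0 0 1 0; 0 0 0 1.5 0; 0 0 0 1.5 0",
)

```text
t: 25.03
position: [461.1, -177.8, 61.2]
orientation: [-180.0, -0.0, -89.7]
wrist_force: [0.4, 0.6, -0.6]
gripper_width: 48.8
```

Just touching; a little more, release, and go up to the red jar on the coaster.

Call:
servo_tool(
  rows="0 0 0 0.5 0; 0 0 0 0.5 0",
)

```text
t: 25.2
position: [461.2, -177.8, 61.1]
orientation: [-179.9, -0.0, -89.7]
wrist_force: [-1.0, 0.3, 6.2]
gripper_width: 48.9
```

Call:
servo_tool(
  rows="0.65 0 0 0 0; 0.75 0 0 0 0; 0.9 0 0 0 0; 1 0 0 0 0; 1 0 0 0 0",
)

```text
t: 25.62
position: [460.9, -177.7, 60.2]
orientation: [-180.0, -0.0, -89.7]
wrist_force: [0.1, -1.2, -0.6]
gripper_width: 85.1
```

Call:
servo_tool(
  rows="1 0 0 -10 0; 1 0 0 -30 0; 1 0 0 -60 0; 1 0 0 -90 0; 1 0 0 -120 0",
)

```text
t: 26.03
position: [460.4, -177.5, 182.1]
orientation: [180.0, 0.0, -89.7]
wrist_force: [1.4, 0.6, -0.2]
gripper_width: 85.3
```

Call:
servo_tool(
  rows="1 -6 -20 -8 0; 1 -16 -48 -14 0; 1 -26 -80 -14 0; 1 -36 -108 -14 0; 1 -41 -122 -14 0",
)

```text
t: 26.45
position: [586.5, -133.3, 195.5]
orientation: [-179.7, 0.1, -89.5]
wrist_force: [1.2, 0.7, -0.8]
gripper_width: 85.5
```

Call:
servo_tool(
  rows="1 0 0 0 0; 1 0 0 0 0; 1 0 0 0 0",
)

```text
t: 26.7
position: [581.0, -136.7, 194.4]
orientation: [179.9, -0.0, -89.7]
wrist_force: [-0.3, -0.9, -0.9]
gripper_width: 85.1
```

```bash
python3 - <<'E'
from lid import *
c=cam("wrist"); cv2.imwrite("pics/w12.png",c["image"][:,:,::-1]); o=r.get_obs();print(o["t"],o["position"]);e=lid(c,'red',(200,50,480,400));print(e,atz(c,e[0],95))
E
```

```text
26.75 [ 580.93448948 -136.9934418   194.4580164 ]
((321.1607666015625, 231.08273315429688), (74.09725952148438, 75.9691162109375), 6.628937244415283) [ 583.84765905 -135.38608282   95.        ]
```

View pics/w12.png

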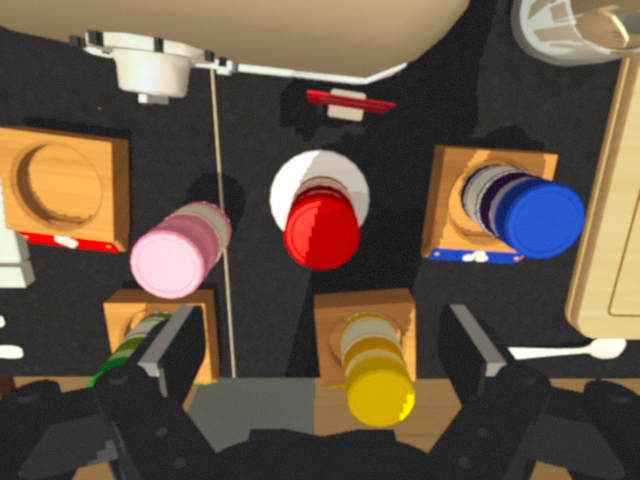

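Call:
servo_tool(
  rows="1 -1 -1 15 0; 1 -1 -1 40 0; 1 -1 -1 70 0; 1 -1 -1 98 0; 1 -1 -1 110 0",
)

```text
t: 27.17
position: [580.2, -135.4, 81.4]
orientation: [179.6, 0.0, -89.7]
wrist_force: [-0.8, 0.4, -0.1]
gripper_width: 85.2
```

Call:
servo_tool(
  rows="1 0 0 12 0; 1 0 0 22 0; 1 0 0 28 0; 1 0 0 29 0; 1 0 0 29 0",
)

```text
t: 27.58
position: [584.0, -135.1, 55.7]
orientation: [-180.0, -0.0, -89.7]
wrist_force: [-0.1, 0.2, 0.1]
gripper_width: 85.5
```

Call:
servo_tool(
  rows="0.5 0 0 0 0; 0 0 0 0 0; 0 0 0 0 0; 0 0 0 0 0; 0 0 0 0 0",
)

```text
t: 28.0
position: [584.2, -135.2, 56.3]
orientation: [-179.9, -0.0, -89.7]
wrist_force: [-0.9, -0.3, 5.6]
gripper_width: 49.3
```

Call:
servo_tool(
  rows="0 0 0 0 0; 0 0 0 0 0; 0 0 0 0 0",
)

```text
t: 28.25
position: [584.2, -135.2, 56.3]
orientation: [-179.9, -0.0, -89.7]
wrist_force: [-0.6, -0.4, 5.8]
gripper_width: 49.5
```

Call:
servo_tool(
  rows="0 0 0 -8 0; 0 0 0 -22 0; 0 0 0 -45 0; 0 0 0 -70 0; 0 0 0 -95 0",
)

```text
t: 28.67
position: [582.8, -134.7, 151.0]
orientation: [179.9, 0.0, -89.7]
wrist_force: [0.4, -0.3, -2.4]
gripper_width: 48.6
```

Call:
servo_tool(
  rows="0 -4 0 -10 0; 0 -20 -2 -15 0; 0 -44 -4 -15 0; 0 -72 -6 -15 0; 0 -100 -9 -15 0",
)

```text
t: 29.08
position: [591.2, -33.9, 164.9]
orientation: [179.9, 0.0, -89.7]
wrist_force: [0.3, 0.4, -2.2]
gripper_width: 48.7
```

Call:
servo_tool(
  rows="0 -28 -2 0 0; 0 -56 -5 0 0; 0 -80 -7 0 0; 0 -96 -8 0 0; 0 -104 -9 0 0",
)

```text
t: 29.5
position: [599.4, 73.7, 164.5]
orientation: [179.9, 0.1, -89.4]
wrist_force: [0.8, -0.5, -2.7]
gripper_width: 48.7
```

Call:
servo_tool(
  rows="0 -2 0 0 0; 0 -2 0 0 0; 0 -2 0 15 0; 0 -2 0 32 0; 0 -2 0 45 0",
)

```text
t: 29.92
position: [600.1, 68.2, 119.4]
orientation: [180.0, -0.1, -89.8]
wrist_force: [-0.8, -0.4, -2.5]
gripper_width: 49.0
```

Call:
servo_tool(
  rows="0 0 0 3 0; 0 0 0 5 0; 0 0 0 5 0; 0 0 0 5 0",
)

```text
t: 30.25
position: [601.1, 70.4, 116.0]
orientation: [-179.9, -0.0, -89.7]
wrist_force: [0.2, -0.3, -2.2]
gripper_width: 48.9
```

```bash
python3 ov.py pics/w13.png 600.5 71 -2.5 0 51.3
```

```text
30.3 [601.11920132  70.71680543 116.15666852] [-1.79904596e+02 -6.65489128e-03 -8.97012176e+01] 48.97960940614368 [ 0.03910049  0.16987079 -1.89905596]
```

View pics/w13.png

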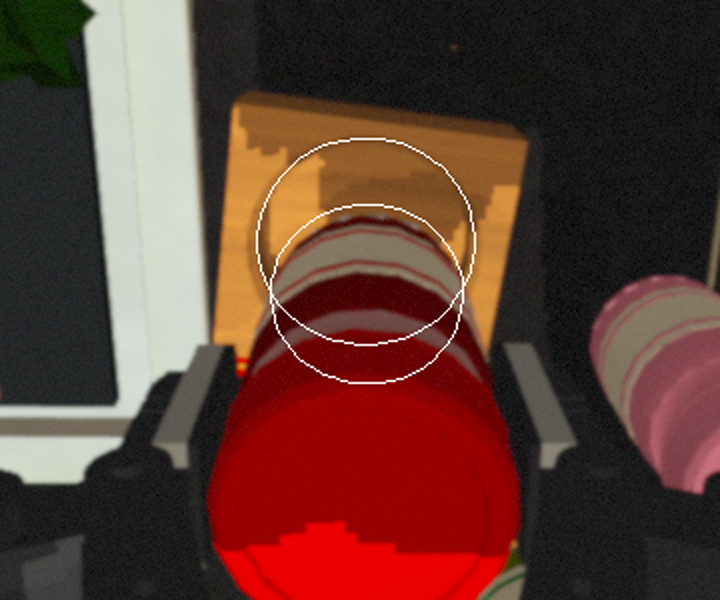

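Call:
servo_tool(
  rows="0 -1 -2 6 0; 0 -1 -3 16 0; 0 -1 -3 28 0; 0 -1 -3 38 0; 0 -1 -3 44 0",
)

```text
t: 30.72
position: [602.1, 72.1, 69.1]
orientation: [179.8, -0.0, -89.7]
wrist_force: [0.1, -0.4, -2.0]
gripper_width: 48.7
```

Call:
servo_tool(
  rows="0 0 0 3 0; 0 0 0 5 0; 0 0 0 7 0; 0 0 0 7 0",
)

```text
t: 31.05
position: [603.5, 72.2, 64.1]
orientation: [-180.0, -0.0, -89.7]
wrist_force: [0.2, 0.2, -2.2]
gripper_width: 49.1
```

Call:
servo_tool(
  rows="0 0 0 1 0; 0 0 0 1.5 0; 0 0 0 1.5 0",
)

```text
t: 31.3
position: [603.8, 72.2, 63.4]
orientation: [-179.9, 0.0, -89.7]
wrist_force: [-0.4, 0.1, 0.2]
gripper_width: 49.1
```

Call:
servo_tool(
  rows="0 0 0 0.5 0; 0 0 0 0.5 0",
)

```text
t: 31.47
position: [603.9, 72.2, 63.3]
orientation: [-179.9, 0.0, -89.7]
wrist_force: [-0.5, -0.2, 4.6]
gripper_width: 48.5
```

Call:
servo_tool(
  rows="0.65 0 0 0 0; 0.75 0 0 0 0; 0.9 0 0 0 0; 1 0 0 0 0; 1 0 0 0 0",
)

```text
t: 31.88
position: [603.4, 72.2, 62.2]
orientation: [-180.0, -0.0, -89.7]
wrist_force: [-0.8, 0.1, 0.1]
gripper_width: 85.4
```

Call:
servo_tool(
  rows="1 0 0 -10 0; 1 0 0 -30 0; 1 0 0 -60 0; 1 0 0 -90 0; 1 0 0 -130 0",
)

```text
t: 32.3
position: [601.9, 72.0, 192.6]
orientation: [179.8, -0.0, -89.7]
wrist_force: [1.4, 0.0, 1.1]
gripper_width: 85.5
```

Call:
servo_tool(
  rows="1 0 0 -6 0; 1 0 0 -6 0; 1 0 0 -6 0",
)

```text
t: 32.55
position: [603.3, 72.2, 198.8]
orientation: [-180.0, 0.0, -89.7]
wrist_force: [0.3, -0.4, -0.9]
gripper_width: 85.1
```

```bash
python3 - <<'E'
from lid import *
for n in ["wrist","scene","side"]:
    c=cam(n); cv2.imwrite(f"pics/{n}14.png",c["image"][:,:,::-1])
o=r.get_obs();print(o["t"],o["position"])
a=cv2.imread('pics/scene14.png')[130:350,160:460]; cv2.imwrite('pics/scene14c.png',cv2.resize(a,(800,587),interpolation=cv2.INTER_CUBIC))
a=cv2.imread('pics/side14.png')[165:345,210:450]; cv2.imwrite('pics/side14c.png',cv2.resize(a,(800,600),interpolation=cv2.INTER_CUBIC))
E
```

```text
32.7 [602.14792389  72.10153297 196.69216115]
```

View pics/wrist14.png

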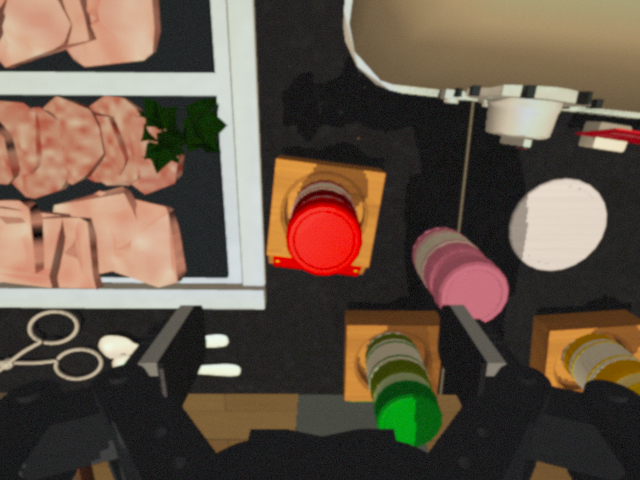

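View pics/scene14c.png

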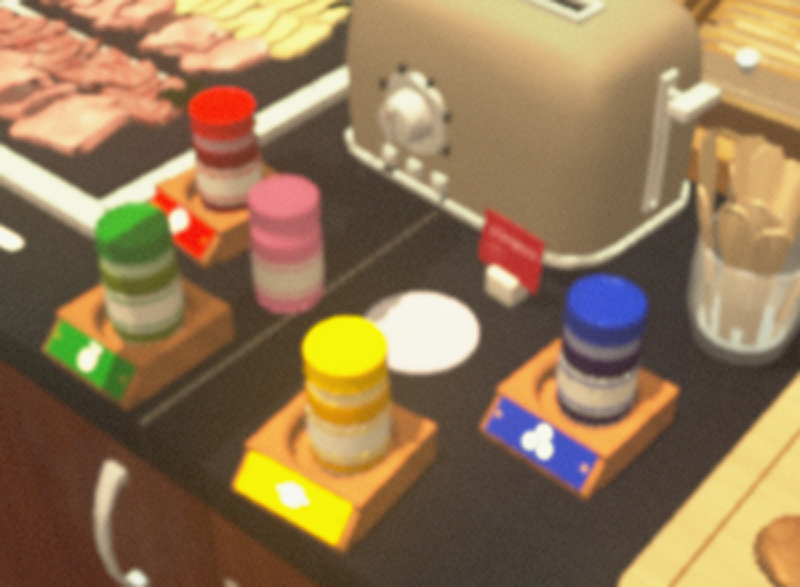

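View pics/side14c.png

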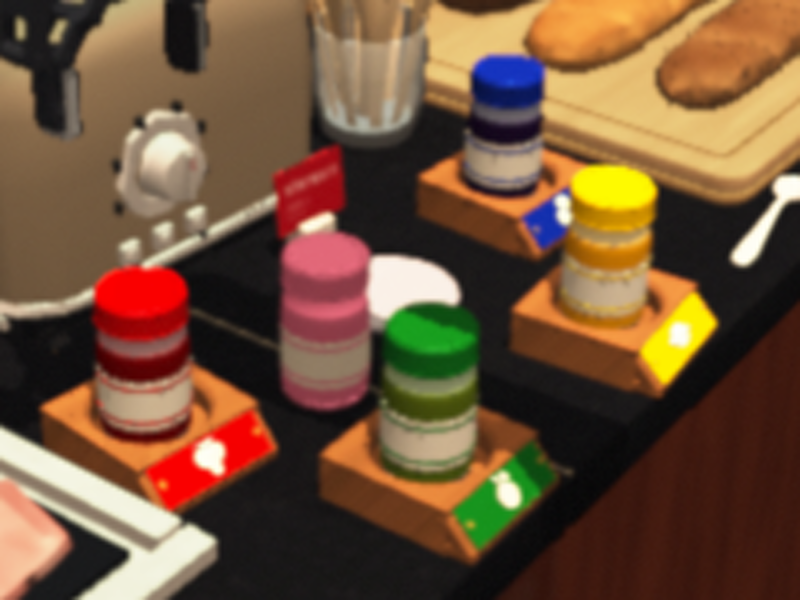

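```bash
python3 - <<'E'
from lid import *
np.set_printoptions(precision=1,suppress=True)
s=cam("scene");d=cam("side")
S=lambda p:(p[0]/2.6667+160,p[1]/2.6667+130)
D=lambda p:(p[0]/3.3333+210,p[1]/3.3333+165)
P={'red':((224,106),(141,296)),'green':((133,229),(432,330)),'yellow':((345,344),(612,188)),'blue':((607,298),(508,73))}
for k,(a,b) in P.items(): print(k,tri(s,S(a),d,D(b)))
# bottoms visible (label lower edge) for uprightness: same comparison at base
E
```

```text
red [600.   70.7  96.7]
green [458.6   5.6  95.8]
yellow [ 459.6 -177.8   99. ]
blue [ 591.2 -272.3   98.8]
```

```bash
python3 -c "
from workcell import r
print(r.get_obs()['t']); print(r.sign_off())"
```

```text
32.8
the job is handed in; nothing more can be done
None
```

All four jars are now in the holders of their own lid colour, and I handed the job in at about 33 s of the 131 s allowed. I parked the red jar on the coaster. Then I moved blue, green and yellow to their own holders, and finally red from the coaster to its holder.

**Position:** in the last pictures the lids stand about 1–3 mm from the measured well centres:

| Jar | Lid measured (x, y mm) | Well centre (x, y mm) |
|---|---|---|
| Red | 600, 71 | 600.5, 71 |
| Green | 459, 6 | 458.5, 5.5 |
| Yellow | 460, -178 | 458.5, -176.5 |
| Blue | 591, -272 | 589, -271 |

**Seating:** each jar met the floor of its well at the tool height expected for it, within about 0.5 mm, and all four look upright. The gripper was open and clear above the jars, and neither the stirrer glass nor the pink jar was touched.

**Checks that disagreed:** the lid heights worked out from the two fixed cameras came to 96–99 mm, against the nominal 102 mm. The same offset showed before anything was moved, so I took it for calibration and picking error. My outlines of the jar bottoms in the wrist camera were also 2–3 mm off in x, which is inside the wells' 8 mm of play.

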